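# Clear the breakages and right the bottles of an auction lot

## Task

Get this lot of white bottles ready for viewing. Put every broken bottle lying on the table into the hopper of the grey breakage bin and press its side lever down, holding the sprung flap wide open until they have dropped into the closed bin below, then let it spring shut; and stand every fallen sound bottle upright on the floor of its compartment in the deep wooden crate without lifting it out. Leave the other wares on the table where they are.

Things in the scene. Friction and masses are not known exactly. Their poses are not given: they have to be found in the camera images.
- piece0 (a point): centre of a broken white bottle (may be absent): square body 40 x 40 mm, 92 mm long, lying on its side at the start, neck snapped off, thin jagged splinters up to 15 mm beyond one end; about 140 g. This point is the centre of the 92 x 40 x 40 block; its x axis runs along the length towards the broken end.
- piece1 (a point): centre of a broken white bottle (may be absent): square body 40 x 40 mm, 92 mm long, lying on its side at the start, neck snapped off, thin jagged splinters up to 15 mm beyond one end; about 140 g. This point is the centre of the 92 x 40 x 40 block; its x axis runs along the length towards the broken end.
- piece2 (a point): centre of a broken white bottle (may be absent): square body 40 x 40 mm, 92 mm long, lying on its side at the start, neck snapped off, thin jagged splinters up to 15 mm beyond one end; about 140 g. This point is the centre of the 92 x 40 x 40 block; its x axis runs along the length towards the broken end.
- piece3 (a point): centre of a broken white bottle (may be absent): square body 40 x 40 mm, 92 mm long, lying on its side at the start, neck snapped off, thin jagged splinters up to 15 mm beyond one end; about 140 g. This point is the centre of the 92 x 40 x 40 block; its x axis runs along the length towards the broken end.
- neck0 (a point): middle of the neck of a sound white bottle (may be absent): body 40 x 40 x 150 mm, square neck 26 x 26 mm from 150 to 196 mm above the foot, stopper 30 x 30 mm up to 210 mm; about 260 g. Point on the axis, 173 mm above the foot; z runs from foot to stopper, y along the crate's y. Starts leaning 38 degrees, foot at the crate's +x wall, body on the rim of the -x wall, neck clear above the rim.
- neck1 (a point): middle of the neck of a sound white bottle (may be absent): body 40 x 40 x 150 mm, square neck 26 x 26 mm from 150 to 196 mm above the foot, stopper 30 x 30 mm up to 210 mm; about 260 g. Point on the axis, 173 mm above the foot; z runs from foot to stopper, y along the crate's y. Starts leaning 38 degrees, foot at the crate's +x wall, body on the rim of the -x wall, neck clear above the rim.
- neck2 (a point): middle of the neck of a sound white bottle (may be absent): body 40 x 40 x 150 mm, square neck 26 x 26 mm from 150 to 196 mm above the foot, stopper 30 x 30 mm up to 210 mm; about 260 g. Point on the axis, 173 mm above the foot; z runs from foot to stopper, y along the crate's y. Starts leaning 38 degrees, foot at the crate's +x wall, body on the rim of the -x wall, neck clear above the rim.
- bin: fixed grey bin; origin on the table, under the hopper's centre. Closed box below, from x = -80 to +200 mm, y = -94 to +94 mm; over its -x half an open-topped hopper, inside 132 (x) x 170 (y) mm, centred on the origin, floor 170 mm and rim 215 mm above the table. The hopper floor is the sprung flap, the only way into the box. It takes two broken bottles side by side along x; work the lever as often as needed.
- flap (a joint): angle of the sprung flap (hopper floor), rad: 0 shut and level, stop at 1.15, hanging down into the box. Hinge along the bin's y at x = -66 mm, z = 170 mm of the bin's frame. A spring shuts it (0.6 N m shut, 1.06 N m at the stop: 6 to 10 N on the paddle); the weight of the broken bottles does not open it. Held at 0.9 or more, they slide off.
- paddle (a point): centre of the top of the metal paddle (50 x 44 mm) on the flap's lever, beside the bin at its y = +155 mm (61 mm clear of the side), 105 mm from the hinge axis; moves with the flap. Flap shut: lever points to the bin's +x and 0.66 rad upwards, paddle 238 mm above the table. Pressed down along its arc, lever and flap turn together: at flap 1 it points 0.34 rad downwards.
- crate: fixed plywood crate, open on top, 132 (x) x 264 (y) x 118 mm high, walls and floor 6 mm; origin at the centre of its underside, on the table. Two full-height partitions make three compartments in a row along y, centres at y = -86, 0 and +86 mm, each 120 mm (x) x 80 mm (y) inside, 112 mm deep. Each holds at most one bottle.
- dish: bystander: shallow round clear-glass bowl, 80 mm wide, 24 mm high; origin under its centre
- cup0: bystander: clear-glass cup, 84 mm wide, 62 mm high; origin under its centre
- cup1: bystander: clear-glass cup, 84 mm wide, 62 mm high; origin under its centre
- figurine: bystander: blue china ornament, 60 mm wide, 80 mm high; origin under its centre
There are look-alikes about, which are no part of the job. Leave any purple look-alike of the part that bears neck1 alone.

How it is judged:
On the way, in this order (a step that is already met when the one before it is completed fails the run):
1. the flap is held wide open (0.7 rad or more) (value of joint flap above 0.7 rad), for 0.3 s.
2. every broken bottle is in the closed bin and the flap has sprung shut (x of piece0 in the frame of bin between -0.08 and 0.2 m and y of piece0 in the frame of bin between -0.09 and 0.09 m and z of piece0 in the frame of bin between 0 and 0.14 m and x of piece1 in the frame of bin between -0.08 and 0.2 m and y of piece1 in the frame of bin between -0.09 and 0.09 m and z of piece1 in the frame of bin between 0 and 0.14 m and x of piece2 in the frame of bin between -0.08 and 0.2 m and y of piece2 in the frame of bin between -0.09 and 0.09 m and z of piece2 in the frame of bin between 0 and 0.14 m and x of piece3 in the frame of bin between -0.08 and 0.2 m and y of piece3 in the frame of bin between -0.09 and 0.09 m and z of piece3 in the frame of bin between 0 and 0.14 m and value of joint flap below 0.08 rad), for 0.2 s.
At the end, for the whole second after the job is handed in: every broken bottle present lies inside the closed box of the bin, the flap is shut (below 0.08 rad), and every sound bottle present stands upright (within 0.1 rad) on the crate's floor (all of step 2 and angle between each of neck0, neck1, neck2's own z axis and vertical below 0.1 rad and x of neck0 in the frame of crate between -0.06 and 0.06 m and y of neck0 in the frame of crate between -0.13 and 0.13 m and z of neck0 in the frame of crate between 0.165 and 0.195 m and x of neck1 in the frame of crate between -0.06 and 0.06 m and y of neck1 in the frame of crate between -0.13 and 0.13 m and z of neck1 in the frame of crate between 0.165 and 0.195 m and x of neck2 in the frame of crate between -0.06 and 0.06 m and y of neck2 in the frame of crate between -0.13 and 0.13 m and z of neck2 in the frame of crate between 0.165 and 0.195 m); the robot touches nothing.
It fails at once if a sound bottle is lifted out of the crate (its foot above the rim) (z of any of neck0, neck1, neck2 in the frame of crate above 0.295 m).
It fails at once if another ware on the table is shifted by more than 60 mm or knocked over (distance of any of dish, cup0, cup1, figurine from where it was at the start of the episode above 0.06 m or angle between any of dish, cup0, cup1, figurine's own z axis and vertical above 0.6 rad).
Of broken0, broken1, broken2, broken3 only 3 to 4 are there at a start; the rules pass over those that are not, and their reading is None.
Of bottle0, bottle1, bottle2 only 2 to 3 are there at a start; the rules pass over those that are not, and their reading is None.
At some moment in a run one of broken0, broken1, broken2, broken3 may be knocked a few centimetres aside while the robot is not near it.
It also fails if it takes over 210 s, if anything falls off the work surface, if the arm or the gripper's body presses on something with over 40 N, if the wrist force passes 120 N, or if a joint passes its speed limit or range.

## Robot

A 6-joint arm with a two-finger parallel gripper is mounted at the origin on the work surface. World frame = base frame: x ahead of the robot, y to its left, z up, the work surface at z = 0. Lengths are in m, angles in rad, forces in N, time in s.
With the tool pointing down it reaches from about 0.25 to 0.775 m from the base axis. Payload 4 kg.
Tool frame: the origin (TCP) lies midway between the tips of the shut fingers; the grasp point (between the pads) lies 19 mm behind it; z points along the fingers, x is the direction in which the jaws open and shut, and the axes are right-handed (so a half turn about z gives the same grasp; the last joint's range is limited). The gripper opens to 94 mm and grips with 3 to 60 N. Pads are 16 mm wide; open, the fingers measure 119 mm over their backs; the gripper's body (75 mm by 177 mm) begins 78 mm behind the grasp point.
Start: joints at [1.12, 0.087, 1.371, -0, 1.684, -0.103], TCP at [0.187, 0.517, 0.206] pointing down, gripper open.
Joint ranges: [-3.1, 3.1], [-0.76, 2.03], [0.27, 2.55], [-1.08, 4.22], [0.17, 2.65], [-2.57, 2.57]. Speed limits (rad/s): [2.79, 2.79, 3.14, 3.14, 3.14, 3.14].

## Interface

Orientations are given as [roll, pitch, yaw] about the fixed x, y, z axes, in that order (R = Rz(yaw) Ry(pitch) Rx(roll)).
In Python, from bench import * gives the robot as it stands.
- The arm moves only by the tool send_rows, never from a script. Its argument "rows" is one flat list of numbers, 7 for each row, row after row: the shift along the world's x, y, z in mm, then the turn, a rotation vector about the world's x, y, z in degrees, then the opening, from 0 (shut) to 1 (fully open). A call has exactly 8 rows; each row shifts and turns the commanded pose from where the row before left it; what a row does not reach is not made up. A row lasts 1/8 s, in which the tool goes at most 62.5 mm and 10.7 degrees, less where a joint would pass 70% of its speed; a pose out of reach is approached as far as the arm can. A call is refused whole if a number of a shift passes 62.5 or a number of a turn 10.7, either way. A call with a gripper value outside its range is refused whole. The fingers move at their own pace and stop on an object; the grip force is fixed at half the most. Time passes only in rows, so rows that do not move let the fingers close, or fill a call up. It gives the time, the measured TCP pose, the force and the opening at its end, in the units of the state.
- get_obs(): the state, without advancing time (a new reading comes with each control period).
- snapshot(name): name is "side" or "top" or "wrist"; returns a dict with "color" (384x512x3 uint8, red, green, blue), "intrinsics" (3x3 intrinsics, pixels), "rvec" (rotation vector, rad) and "tvec" (3), from world to camera coordinates, as OpenCV has them; the wrist camera has in their place "T_tool_cam" (4x4, takes a point from camera to tool coordinates, whose origin is the TCP and whose axes are the tool frame's). Camera axes: x right, y down, z forward; pixel columns grow to the right and rows downward; lengths in m; the calibration is good to about 2 mm. A picture is of the moment at which its call begins: read the wrist's pose just before it. There is no depth.
- close_job(): hands the job in, once; it reports no verdict.
The state is a dict: "time": time; "joint_positions": joint angles; "qvel": joint speeds; "joint_torque": joint torques, N m; "tool_pos": TCP position; "ee_rot": TCP orientation; "wrist_force": force on the tool from outside, world axes, zero at the start; "wrist_torque": the same for the moment, N m; "width": finger opening in m.
Only numpy, scipy, OpenCV 4.12 (cv2) and the standard library are available. Lean on these libraries where they do the work, as an engineer would, in place of code of your own. Each camera call takes 0.05 s, during which the arm holds its last target.

## Working session

There is one attempt and no reset: what is moved stays moved. The work goes in short steps, Python scripts to look and compute and a tool call to move; the robot and the scene stay as the last step left them, time stands still between calls to the robot, and variables do not carry over. Pictures are saved under pics/ and viewed, and the job is handed in when it is done.

Besides the shell and the picture viewer there is one more tool, called after "Call:" as name(argument=value, ...), one argument or row to a line, values as JSON. send_rows: Moves the arm, as the interface text tells. Its arguments: {"type":"object","properties":{"rows":{"type":"array","items":{"type":"number"}}},"required":["rows"]}

```bash
mkdir -p pics; ls; cat > h.py <<'E'
import numpy as np, cv2
from bench import *
def save(name,out):
    s=snapshot(name); cv2.imwrite(f'pics/{out}.png',s['color'][:,:,::-1]); return s
E
python3 - <<'E'
from h import *
o=get_obs()
print({k:np.round(v,3) for k,v in o.items()})
for n in ['side','top','wrist']:
    s=save(n,n+'0'); print(n,[ (k,np.round(v,3).tolist()) for k,v in s.items() if k!='color'])
E
```

```text
pics
{'time': np.float64(0.0), 'joint_positions': array([ 1.12 ,  0.088,  1.372, -0.   ,  1.684, -0.103]), 'qvel': array([ 0.001, -0.   ,  0.002, -0.   ,  0.001,  0.   ]), 'joint_torque': array([-2.0000e-03, -3.4018e+01, -3.0243e+01,  7.2000e-02,  3.3000e-02,
       -0.0000e+00]), 'tool_pos': array([0.187, 0.517, 0.204]), 'ee_rot': array([-3.141e+00,  2.000e-03,  1.223e+00]), 'wrist_force': array([0.56 , 0.594, 0.065]), 'wrist_torque': array([-0.026, -0.042, -0.014]), 'width': np.float64(0.094)}
side [('intrinsics', [[489.838, 0.0, 259.725], [0.0, 489.838, 198.53], [0.0, 0.0, 1.0]]), ('rvec', [2.23, -0.66, 0.306]), ('tvec', [-0.424, 0.311, 1.155])]
top [('intrinsics', [[451.709, 0.0, 264.475], [0.0, 451.709, 195.708], [0.0, 0.0, 1.0]]), ('rvec', [2.163, -2.201, 0.052]), ('tvec', [0.045, 0.531, 1.358])]
wrist [('intrinsics', [[274.061, 0.0, 252.637], [0.0, 274.061, 190.48], [0.0, 0.0, 1.0]]), ('T_tool_cam', [[1.0, -0.001, -0.001, 0.001], [0.001, 0.968, 0.252, -0.072], [0.0, -0.252, 0.968, -0.181], [0.0, 0.0, 0.0, 1.0]])]
```

View pics/top0.png

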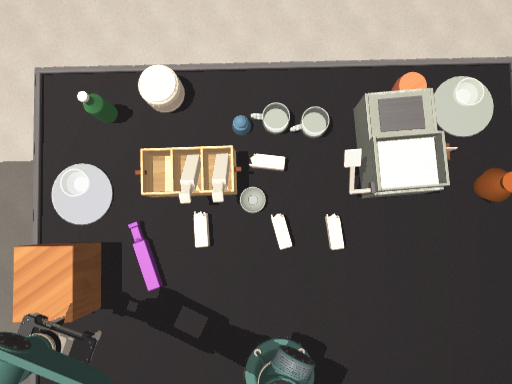

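View pics/side0.png

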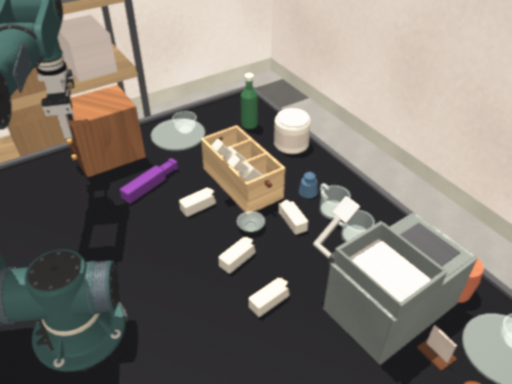

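View pics/wrist0.png

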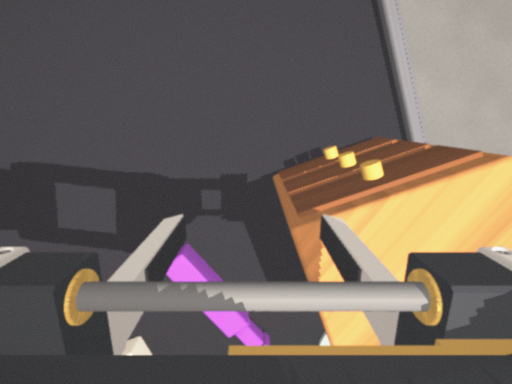

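```bash
cat >> h.py <<'E'
def cam(s):
    R,_=cv2.Rodrigues(np.array(s['rvec'],float)); return s['intrinsics'],R,np.array(s['tvec'],float).reshape(3)
def ray(s,uv,z):
    K,R,t=cam(s); uv=np.atleast_2d(np.array(uv,float))
    d=np.c_[uv,np.ones(len(uv))]@np.linalg.inv(K).T@R; c=-R.T@t
    return c+d*((z-c[2])/d[:,2])[:,None]
def proj(s,P):
    return cv2.projectPoints(np.array(P,float).reshape(-1,3),np.array(s['rvec'],float),np.array(s['tvec'],float),np.array(s['intrinsics']),None)[0].reshape(-1,2)
def pieces(s):
    c=s['color'].astype(int); m=((c.min(2)>170)&(c.max(2)-c.min(2)<50)).astype(np.uint8)
    n,l,st,ce=cv2.connectedComponentsWithStats(m,connectivity=4)
    out=[]
    for i in range(1,n):
        if 150<st[i,4]<1200:
            cn=max(cv2.findContours((l==i).astype(np.uint8),cv2.RETR_EXTERNAL,cv2.CHAIN_APPROX_NONE)[0],key=len)
            W=ray(s,cn[:,0,:],0.035)[:,:2]
            r=cv2.minAreaRect((W*1000).astype(np.float32)); out.append((np.round(ce[i]),st[i,4],[np.round(q,0) for q in r]))
    return out
E
python3 - <<'E'
from h import *
s=snapshot('top')
for p in pieces(s): print(p)
K,R,t=cam(s); print('cam',-R.T@t)
c=s['color'][:,:,::-1]
cv2.imwrite('pics/topA.png',cv2.resize(c[130:260,130:360],None,fx=3.4,fy=3.4,interpolation=cv2.INTER_CUBIC))
cv2.imwrite('pics/topB.png',cv2.resize(c[75:210,330:460],None,fx=4.4,fy=4.4,interpolation=cv2.INTER_CUBIC))
E
```

```text
(array([275., 120.]), np.int32(446), [array([761.,  -2.]), array([70., 71.]), np.float64(25.0)])
(array([312., 124.]), np.int32(505), [array([ 750., -103.]), array([103.,  71.]), np.float64(74.0)])
(array([353., 167.]), np.int32(463), [array([ 601., -239.]), array([136.,  61.]), np.float64(11.0)])
(array([219., 177.]), np.int32(564), [array([589., 172.]), array([ 41., 145.]), np.float64(84.0)])
(array([268., 161.]), np.int32(425), [array([637.,  26.]), array([105.,  39.]), np.float64(83.0)])
(array([188., 177.]), np.int32(550), [array([588., 268.]), array([ 41., 149.]), np.float64(79.0)])
(array([255., 199.]), np.int32(193), [array([522.,  64.]), array([42., 48.]), np.float64(89.0)])
(array([200., 229.]), np.int32(436), [array([436., 230.]), array([105.,  38.]), np.float64(3.0)])
(array([281., 231.]), np.int32(436), [array([426., -12.]), array([104.,  38.]), np.float64(15.0)])
(array([335., 232.]), np.int32(434), [array([ 422., -172.]), array([105.,  39.]), np.float64(7.0)])
cam [0.44599547 0.01599135 1.38949602]
```

View pics/topA.png

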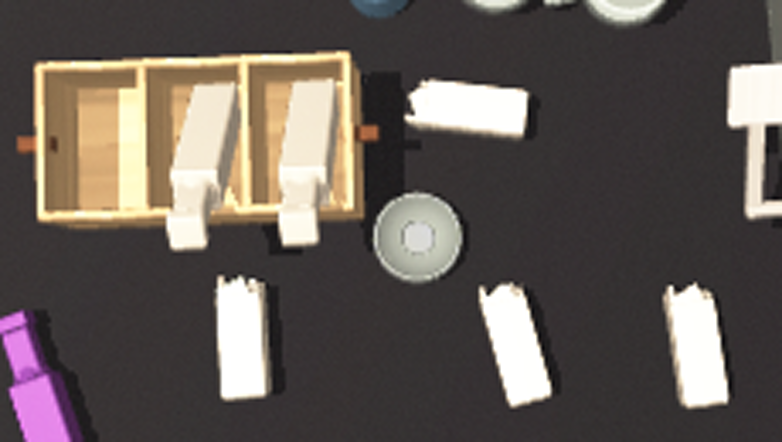

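View pics/topB.png

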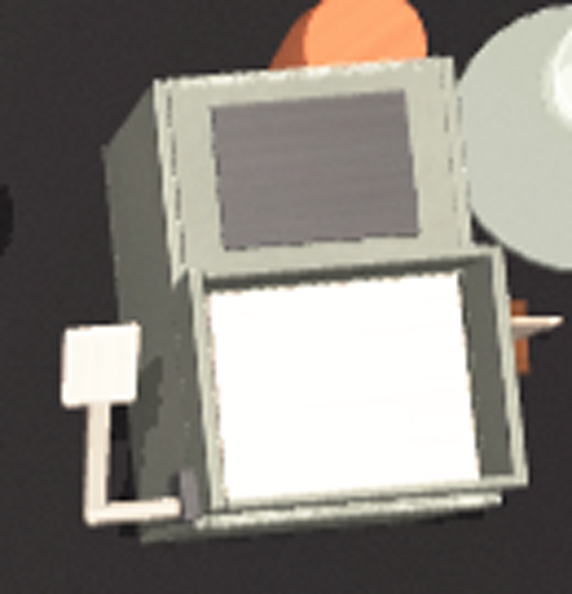

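```bash
python3 - <<'E'
from h import *
s=snapshot('top')
B=lambda p:np.array(p,float)/4.4+[330,75]-0.4
A=lambda p:np.array(p,float)/3.4+[130,130]-0.4
print('flap');f=ray(s,B([(210,292),(462,272),(480,482),(228,502)]),.17);print(f.round(3),f.mean(0))
print('rim');f=ray(s,B([(190,270),(497,247),(527,484),(195,520)]),.215);print(f.round(3),f.mean(0))
print('paddle',ray(s,B([(101,365),(62,330),(137,324),(138,400),(64,405)]),.238).round(3))
print('boxtop far edge',ray(s,B([(155,80),(452,58)]),.17).round(3))
f=ray(s,A([(37,64),(350,53),(363,215),(38,220)]),.118);print('crate',f.round(3),f.mean(0))
for e in [(f[0]-f[1]),(f[3]-f[2]),(f[0]-f[3]),f[1]-f[2]]: print(np.linalg.norm(e),np.degrees(np.arctan2(e[1],e[0])))
st=ray(s,A([(188,232),(298,225)]),.20);print('stoppers',st)
g=ray(s,A([(418,237)]),.02);print('dish',g)
E
```

```text
flap
[[ 0.666 -0.275  0.17 ]
 [ 0.675 -0.431  0.17 ]
 [ 0.545 -0.436  0.17 ]
 [ 0.536 -0.282  0.17 ]] [ 0.60558745 -0.35613329  0.17      ]
rim
[[ 0.671 -0.253  0.215]
 [ 0.681 -0.435  0.215]
 [ 0.54  -0.447  0.215]
 [ 0.522 -0.251  0.215]] [ 0.60370711 -0.34679703  0.215     ]
paddle [[ 0.612 -0.195  0.238]
 [ 0.633 -0.173  0.238]
 [ 0.636 -0.216  0.238]
 [ 0.591 -0.215  0.238]
 [ 0.589 -0.173  0.238]]
boxtop far edge [[ 0.8   -0.246  0.17 ]
 [ 0.81  -0.43   0.17 ]]
crate [[0.667 0.385 0.118]
 [0.671 0.123 0.118]
 [0.535 0.113 0.118]
 [0.536 0.385 0.118]] [0.60245503 0.25155243 0.118     ]
0.26291748281557265 90.90260854612785
0.27112601441451856 89.85050721685721
0.13114965544755675 0.3791686543386922
0.13630054724662605 3.831585425385684
stoppers [[0.5187543  0.24365554 0.2       ]
 [0.52267518 0.15788417 0.2       ]]
dish [[0.52161277 0.07208224 0.02      ]]
```

Call:
send_rows(
  rows=[20, -36, 40, 0, 0, 3, 0.75, 32, -36, 30, 0, 0, 3, 0.75, 32, -36, 0, 0, 0, 3, 0.75, 32, -36, 0, 0, 0, 3, 0.75, 32, -36, -10, 0, 0, 3, 0.75, 32, -36, -20, 0, 0, 3, 0.75, 32, -36, -40, 0, 0, 3, 0.75, 30, -35, -40, 0, 0, 2, 0.75],
)

```text
time: 1.25
tool_pos: [0.4305, 0.2289, 0.1648]
ee_rot: [3.14, -0.001, 1.625]
wrist_force: [0.8, 0.1, -0.4]
width: 0.0704
```

```bash
cat >> h.py <<'E'
def look(tag):
    s=save('top',tag); 
    for p in pieces(s): print(p)
    o=get_obs(); print(round(float(o['time']),2),np.round(o['tool_pos'],4),np.round(np.degrees(o['ee_rot']),1),'F',np.round(o['wrist_force'],1),'w',round(float(o['width']),4))
E
python3 - <<'E'
from h import *
look('t1'); save('side','s1')
E
```

```text
(array([276., 120.]), np.int32(447), [array([761.,  -2.]), array([70., 71.]), np.float64(25.0)])
(array([312., 124.]), np.int32(510), [array([ 750., -104.]), array([104.,  71.]), np.float64(74.0)])
(array([354., 167.]), np.int32(467), [array([ 602., -240.]), array([137.,  63.]), np.float64(10.0)])
(array([219., 177.]), np.int32(574), [array([590., 178.]), array([ 55., 147.]), np.float64(79.0)])
(array([268., 161.]), np.int32(431), [array([636.,  26.]), array([105.,  40.]), np.float64(83.0)])
(array([188., 177.]), np.int32(553), [array([588., 267.]), array([ 44., 148.]), np.float64(81.0)])
(array([255., 199.]), np.int32(239), [array([521.,  66.]), array([53., 53.]), np.float64(55.0)])
(array([281., 231.]), np.int32(422), [array([427., -13.]), array([105.,  38.]), np.float64(16.0)])
(array([335., 232.]), np.int32(437), [array([ 422., -172.]), array([105.,  39.]), np.float64(7.0)])
1.3 [0.4303 0.2234 0.158 ] [-179.6    0.4   92.9] F [ 1.2 -3.6 -3.6] w 0.0706
```

Call:
send_rows(
  rows=[0, 0, 0, 0, 0, 0, 0.75, 0, 0, -30, 0, 0, 0, 0.75, 0, 0, -40, 0, 0, 0, 0.75, 0, 0, -40, 0, 0, 0, 0.75, 0, 0, -25, 0, 0, 0, 0.75, 0, 0, -15, 0, 0, 0, 0.75, 0, 0, 0, 0, 0, 0, 0.75, 0, 0, 0, 0, 0, 0, 0.2],
)

```text
time: 2.35
tool_pos: [0.4306, 0.2311, 0.0173]
ee_rot: [3.138, -0.001, 1.625]
wrist_force: [0.4, -1.4, 0.3]
width: 0.0639
```

Call:
send_rows(
  rows=[0, 0, 0, 0, 0, 0, 0.2, 0, 0, 0, 0, 0, 0, 0.2, 0, 0, 0, 0, 0, 0, 0.2, 0, 0, 0, 0, 0, 0, 0.2, 0, 0, 20, 0, 0, 0, 0.2, 0, 0, 40, 0, 0, 0, 0.2, 0, 0, 50, 0, 0, 0, 0.2, 0, 0, 50, 0, 0, 0, 0.2],
)

```text
time: 3.35
tool_pos: [0.4287, 0.2301, 0.176]
ee_rot: [-3.14, 0.0, 1.624]
wrist_force: [0.7, -0.3, -1.5]
width: 0.04
```

```bash
python3 - <<'E'
from h import *
look('t2'); save('side','s2')
E
```

```text
(array([276., 120.]), np.int32(447), [array([761.,  -2.]), array([70., 71.]), np.float64(25.0)])
(array([311., 124.]), np.int32(508), [array([ 750., -103.]), array([103.,  71.]), np.float64(74.0)])
(array([354., 167.]), np.int32(467), [array([ 602., -240.]), array([137.,  63.]), np.float64(10.0)])
(array([219., 177.]), np.int32(568), [array([589., 172.]), array([ 43., 147.]), np.float64(79.0)])
(array([268., 161.]), np.int32(433), [array([636.,  26.]), array([105.,  40.]), np.float64(83.0)])
(array([188., 178.]), np.int32(553), [array([588., 268.]), array([ 41., 149.]), np.float64(79.0)])
(array([255., 199.]), np.int32(232), [array([520.,  66.]), array([51., 51.]), np.float64(89.0)])
(array([281., 231.]), np.int32(419), [array([427., -13.]), array([104.,  37.]), np.float64(15.0)])
(array([335., 232.]), np.int32(436), [array([ 422., -172.]), array([105.,  39.]), np.float64(7.0)])
3.4 [0.4323 0.2315 0.1844] [179.3  -0.3  93.1] F [1.6 0.8 2.6] w 0.04
```

View pics/s2.png

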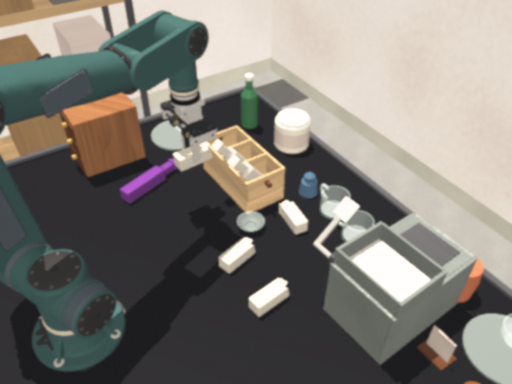

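Call:
send_rows(
  rows=[0, -10, 50, 0, 0, -5, 0.2, 0, -30, 50, 0, 0, -7, 0.2, 0, -45, 18, 0, 0, -7, 0.2, 0, -45, 0, 0, 0, -7, 0.2, 10, -50, 0, 0, 0, -7, 0.2, 15, -50, 0, 0, 0, -7, 0.2, 15, -50, 0, 0, 0, -7, 0.2, 15, -50, 0, 0, 0, -7, 0.2],
)

```text
time: 4.45
tool_pos: [0.4843, -0.1013, 0.2916]
ee_rot: [-3.139, 0.001, 0.678]
wrist_force: [1.2, 0.6, -1.6]
width: 0.04
```

Call:
send_rows(
  rows=[20, -50, 0, 0, 0, -7, 0.2, 20, -50, 0, 0, 0, -7, 0.2, 20, -50, 0, 0, 0, -7, 0.2, 15, -50, 0, 0, 0, -7, 0.2, 12, -40, 0, 0, 0, -8, 0.2, 0, -12, 0, 0, 0, 0, 0.2, 0, 0, -30, 0, 0, 0, 0.2, 0, 0, 0, 0, 0, 0, 0.2],
)

```text
time: 5.45
tool_pos: [0.5701, -0.3504, 0.2591]
ee_rot: [-3.136, 0.006, 0.055]
wrist_force: [-0.2, 0.1, -2.4]
width: 0.0399
```

```bash
python3 - <<'E'
from h import *
look('t3'); s=snapshot('wrist'); cv2.imwrite('pics/w3.png',s['color'][:,:,::-1])
E
```

```text
(array([273., 119.]), np.int32(519), [array([761.,  16.]), array([112.,  68.]), np.float64(89.0)])
(array([312., 124.]), np.int32(521), [array([ 750., -104.]), array([106.,  71.]), np.float64(75.0)])
(array([354., 167.]), np.int32(484), [array([ 601., -240.]), array([137.,  63.]), np.float64(10.0)])
(array([217., 176.]), np.int32(647), [array([594., 190.]), array([ 81., 153.]), np.float64(87.0)])
(array([168., 174.]), np.int32(261), [array([613., 324.]), array([ 21., 119.]), np.float64(90.0)])
(array([268., 161.]), np.int32(445), [array([636.,  27.]), array([105.,  41.]), np.float64(83.0)])
(array([188., 178.]), np.int32(577), [array([588., 266.]), array([ 45., 149.]), np.float64(80.0)])
(array([255., 199.]), np.int32(374), [array([523.,  64.]), array([63., 66.]), np.float64(63.0)])
(array([281., 231.]), np.int32(442), [array([426., -12.]), array([104.,  39.]), np.float64(15.0)])
(array([335., 232.]), np.int32(447), [array([ 422., -172.]), array([106.,  40.]), np.float64(8.0)])
5.5 [ 0.5707 -0.3506  0.2614] [-179.8    0.2    3.2] F [-0.3  0.5 -1.1] w 0.0397
```

View pics/w3.png

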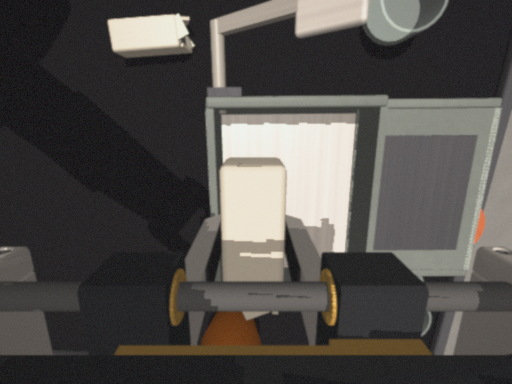

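View pics/t3.png

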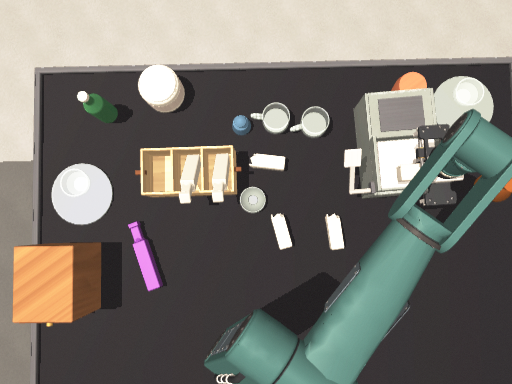

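Call:
send_rows(
  rows=[1, 0, -20, 0, 0, 0, 0.2, 1, 0, -14, 0, 0, 0, 0.2, 0, 0, -9, 0, 0, 0, 0.2, 0, 0, 0, 0, 0, 0, 0.2, 0, 0, 0, 0, 0, 0, 0.2, 0, 0, 0, 0, 0, 0, 0.7, 0, 0, 0, 0, 0, 0, 0.7, 0, 0, 0, 0, 0, 0, 0.7],
)

```text
time: 6.55
tool_pos: [0.5735, -0.352, 0.2211]
ee_rot: [3.141, -0.001, 0.054]
wrist_force: [0.7, 1.1, -0.1]
width: 0.0645
```

Call:
send_rows(
  rows=[0, 0, 30, 0, 0, 0, 0.7, 0, 0, 40, 0, 0, 0, 0.7, 0, 30, 10, 0, 0, -5, 0.7, -10, 40, 0, 0, 0, -10, 0.7, -20, 40, 0, 0, 0, -10, 0.7, -30, 30, 0, 0, 0, -10, 0.7, -30, 20, 0, 0, 0, -10, 0.7, -30, 20, 0, 0, 0, -10, 0.7],
)

```text
time: 7.55
tool_pos: [0.4524, -0.171, 0.3009]
ee_rot: [-3.141, -0.001, -0.912]
wrist_force: [-0.4, -0.1, 0.9]
width: 0.0659
```

```bash
python3 - <<'E'
from h import *
look('t4')
E
```

```text
(array([276., 120.]), np.int32(449), [array([760.,  -1.]), array([70., 72.]), np.float64(26.0)])
(array([311., 124.]), np.int32(512), [array([ 750., -104.]), array([105.,  71.]), np.float64(75.0)])
(array([352., 164.]), np.int32(419), [array([ 604., -227.]), array([ 49., 138.]), np.float64(83.0)])
(array([219., 177.]), np.int32(584), [array([594., 187.]), array([ 73., 150.]), np.float64(79.0)])
(array([268., 161.]), np.int32(433), [array([636.,  26.]), array([105.,  40.]), np.float64(83.0)])
(array([188., 178.]), np.int32(560), [array([588., 267.]), array([ 44., 148.]), np.float64(81.0)])
(array([168., 176.]), np.int32(195), [array([599., 325.]), array([21., 91.]), np.float64(90.0)])
(array([255., 199.]), np.int32(290), [array([522.,  64.]), array([55., 59.]), np.float64(26.0)])
(array([281., 231.]), np.int32(438), [array([426., -12.]), array([104.,  39.]), np.float64(15.0)])
7.6 [ 0.4496 -0.1688  0.302 ] [-180.     0.   -52.4] F [-0.4  2.1 -0.4] w 0.066
```

View pics/t4.png

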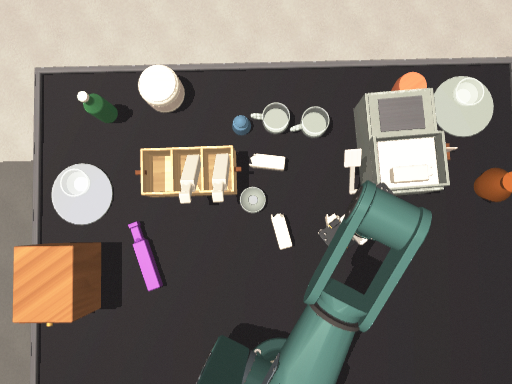

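Call:
send_rows(
  rows=[-12, -1, -30, 0, 0, -8, 0.75, -12, -1, -45, 0, 0, -8, 0.75, -11, -2, -50, 0, 0, -8, 0.75, 0, 0, -50, 0, 0, -7, 0.75, 0, 0, -50, 0, 0, 0, 0.75, 0, 0, -30, 0, 0, 0, 0.75, 0, 0, 0, 0, 0, 0, 0.75, 0, 0, 0, 0, 0, 0, 0.75],
)

```text
time: 8.6
tool_pos: [0.4196, -0.1765, 0.0473]
ee_rot: [-3.139, -0.002, -1.447]
wrist_force: [0.5, 0.1, 0.5]
width: 0.0705
```

```bash
python3 - <<'E'
from h import *
look('t5'); save('wrist','w5')
E
```

```text
(array([275., 120.]), np.int32(449), [array([760.,  -1.]), array([70., 72.]), np.float64(26.0)])
(array([311., 124.]), np.int32(512), [array([ 750., -104.]), array([105.,  71.]), np.float64(75.0)])
(array([354., 167.]), np.int32(476), [array([ 602., -240.]), array([137.,  63.]), np.float64(10.0)])
(array([219., 177.]), np.int32(582), [array([594., 187.]), array([ 73., 150.]), np.float64(79.0)])
(array([268., 161.]), np.int32(433), [array([636.,  26.]), array([105.,  40.]), np.float64(83.0)])
(array([188., 178.]), np.int32(559), [array([588., 267.]), array([ 44., 148.]), np.float64(81.0)])
(array([168., 176.]), np.int32(189), [array([599., 325.]), array([21., 91.]), np.float64(90.0)])
(array([410., 190.]), np.int32(154), [array([ 540., -402.]), array([  8., 194.]), np.float64(4.0)])
(array([255., 199.]), np.int32(288), [array([522.,  64.]), array([55., 59.]), np.float64(26.0)])
(array([281., 231.]), np.int32(438), [array([426., -12.]), array([104.,  39.]), np.float64(15.0)])
8.65 [ 0.4199 -0.1767  0.0477] [-1.798e+02 -1.000e-01 -8.290e+01] F [-0.5 -1.4  0.5] w 0.0705
```

View pics/w5.png

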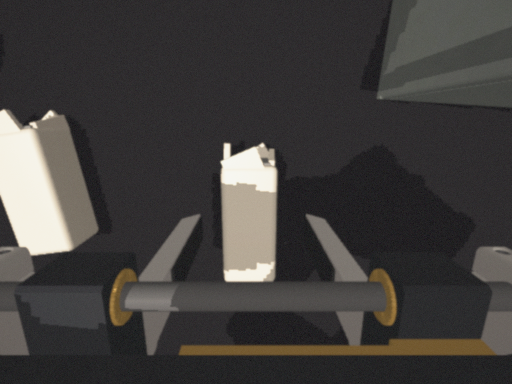

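Call:
send_rows(
  rows=[-3, 1, -20, 0, 0, 0, 0.75, -2, 1, -14, 0, 0, 0, 0.75, 0, 0, 0, 0, 0, 0, 0.75, 0, 0, 0, 0, 0, 0, 0.2, 0, 0, 0, 0, 0, 0, 0.2, 0, 0, 0, 0, 0, 0, 0.2, 0, 0, 0, 0, 0, 0, 0.2, 0, 0, 20, 0, 0, 0, 0.2],
)

```text
time: 9.7
tool_pos: [0.4117, -0.1729, 0.0299]
ee_rot: [3.138, 0.003, -1.447]
wrist_force: [0.2, 0.2, -2.6]
width: 0.0398
```

```bash
python3 - <<'E'
from h import *
o=get_obs(); print(o['tool_pos'],o['width'])
R=cv2.Rodrigues(np.array([0,0,np.radians(3.1)]))[0]
for b in [(-.032,0,0),(.033,0,0),(.017,.155,0),(.038,.155,0)]: print(b,R@b+[.604,-.35,0])
s=save('top','t6'); c=cv2.imread('pics/t6.png'); cv2.imwrite('pics/t6B.png',cv2.resize(c[75:210,330:460],None,fx=4.4,fy=4.4,interpolation=cv2.INTER_CUBIC))
E
```

```text
[ 0.41170687 -0.17287176  0.02992087] 0.039773115221761655
(-0.032, 0, 0) [ 0.57204683 -0.35173052  0.        ]
(0.033, 0, 0) [ 0.63695171 -0.3482154   0.        ]
(0.017, 0.155, 0) [ 0.61259291 -0.19430748  0.        ]
(0.038, 0.155, 0) [ 0.63356218 -0.19317182  0.        ]
```

View pics/t6B.png

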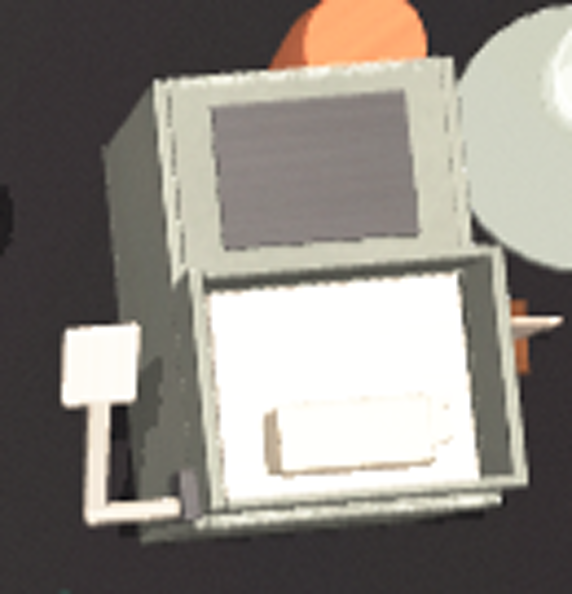

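Call:
send_rows(
  rows=[0, 0, 50, 0, 0, 0, 0.2, 0, 0, 55, 0, 0, 5, 0.2, 10, 0, 55, 0, 0, 7, 0.2, 20, -10, 55, 0, 0, 8, 0.2, 30, -20, 45, 0, 0, 8, 0.2, 30, -25, 0, 0, 0, 8, 0.2, 30, -25, 0, 0, 0, 8, 0.2, 30, -25, 0, 0, 0, 8, 0.2],
)

```text
time: 10.75
tool_pos: [0.5644, -0.2796, 0.2906]
ee_rot: [-3.142, 0.001, -0.535]
wrist_force: [0.3, 0.1, -1.2]
width: 0.0401
```

Call:
send_rows(
  rows=[30, -25, 0, 0, 0, 8, 0.2, 25, -25, 0, 0, 0, 8, 0.2, 20, -20, 0, 0, 0, 8, 0.2, 0, 0, 0, 0, 0, 8, 0.2, 0, 0, 0, 0, 0, 2, 0.2, 0, 0, -25, 0, 0, 0, 0.2, 0, 0, 0, 0, 0, 0, 0.2, 0, 0, 0, 0, 0, 0, 0.2],
)

```text
time: 11.75
tool_pos: [0.6384, -0.3486, 0.2673]
ee_rot: [3.141, -0.0, 0.053]
wrist_force: [-0.1, 1.0, -0.8]
width: 0.04
```

```bash
python3 - <<'E'
from h import *
look('t7'); save('wrist','w7')
E
```

```text
(array([445.,  85.]), np.int32(162), [array([ 858., -522.]), array([26., 80.]), np.float64(44.0)])
(array([274., 119.]), np.int32(545), [array([763.,  15.]), array([115.,  71.]), np.float64(89.0)])
(array([311., 124.]), np.int32(533), [array([ 750., -104.]), array([106.,  72.]), np.float64(75.0)])
(array([216., 172.]), np.int32(855), [array([600., 235.]), array([168., 210.]), np.float64(1.0)])
(array([177., 176.]), np.int32(1006), [array([600., 330.]), array([180., 152.]), np.float64(80.0)])
(array([353., 168.]), np.int32(493), [array([ 601., -240.]), array([137.,  63.]), np.float64(9.0)])
(array([268., 161.]), np.int32(450), [array([636.,  27.]), array([105.,  41.]), np.float64(83.0)])
(array([253., 199.]), np.int32(450), [array([520.,  68.]), array([67., 76.]), np.float64(71.0)])
(array([281., 231.]), np.int32(446), [array([428., -12.]), array([108.,  39.]), np.float64(15.0)])
11.8 [ 0.6386 -0.3488  0.268 ] [ 1.799e+02 -1.000e-01  3.100e+00] F [ 0.3  0.1 -1.2] w 0.0398
```

View pics/w7.png

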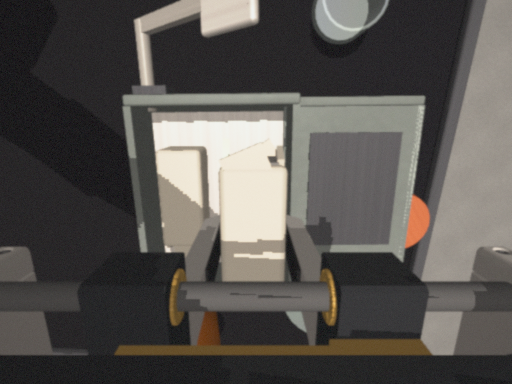

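Call:
send_rows(
  rows=[0, 0, -20, 0, 0, 0, 0.2, 0, 0, -15, 0, 0, 0, 0.2, 0, 0, -10, 0, 0, 0, 0.2, 0, 0, 0, 0, 0, 0, 0.2, 0, 0, 0, 0, 0, 0, 0.7, 0, 0, 0, 0, 0, 0, 0.7, 0, 0, 0, 0, 0, 0, 0.7, 0, 0, 30, 0, 0, 0, 0.7],
)

```text
time: 12.85
tool_pos: [0.6374, -0.3483, 0.2484]
ee_rot: [-3.138, 0.005, 0.054]
wrist_force: [-0.0, -0.2, 0.0]
width: 0.0657
```

Call:
send_rows(
  rows=[0, 10, 40, 0, 0, 0, 0.4, -5, 20, 20, 0, 0, 0, 0, -5, 30, 0, 0, 0, 0, 0, -5, 40, 0, 0, 0, 0, 0, -5, 40, 0, 0, 0, 0, 0, 0, 14, 0, 0, 0, 0, 0, 0, 0, -20, 0, 0, 0, 0, 0, 0, 0, 0, 0, 0, 0],
)

```text
time: 13.85
tool_pos: [0.6177, -0.1948, 0.2894]
ee_rot: [-3.14, 0.004, 0.054]
wrist_force: [-0.4, -0.5, -0.2]
width: 0.0005
```

```bash
python3 - <<'E'
from h import *
look('t8'); save('wrist','w8'); save('side','s8')
E
```

```text
(array([274., 119.]), np.int32(545), [array([763.,  15.]), array([115.,  71.]), np.float64(89.0)])
(array([311., 124.]), np.int32(534), [array([ 750., -104.]), array([106.,  72.]), np.float64(75.0)])
(array([430., 166.]), np.int32(1033), [array([ 618., -487.]), array([109., 194.]), np.float64(63.0)])
(array([386., 160.]), np.int32(470), [array([ 611., -322.]), array([121., 132.]), np.float64(7.0)])
(array([216., 172.]), np.int32(853), [array([600., 232.]), array([168., 203.]), np.float64(1.0)])
(array([177., 176.]), np.int32(1005), [array([600., 330.]), array([180., 152.]), np.float64(80.0)])
(array([268., 161.]), np.int32(450), [array([636.,  27.]), array([105.,  41.]), np.float64(83.0)])
(array([253., 199.]), np.int32(452), [array([520.,  68.]), array([67., 76.]), np.float64(71.0)])
(array([281., 231.]), np.int32(446), [array([428., -12.]), array([108.,  39.]), np.float64(15.0)])
13.9 [ 0.618  -0.1951  0.2904] [-1.8e+02  1.0e-01  3.0e+00] F [ 0.5 -1.3  0.2] w 0.0005
```

View pics/w8.png

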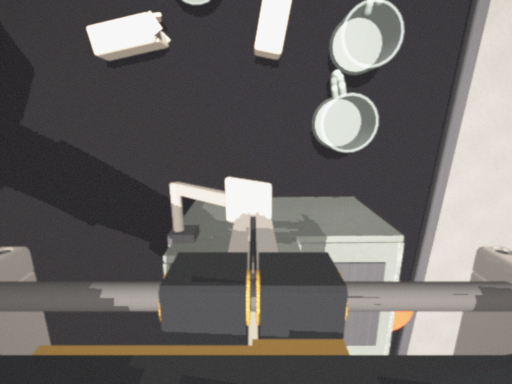

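View pics/s8.png

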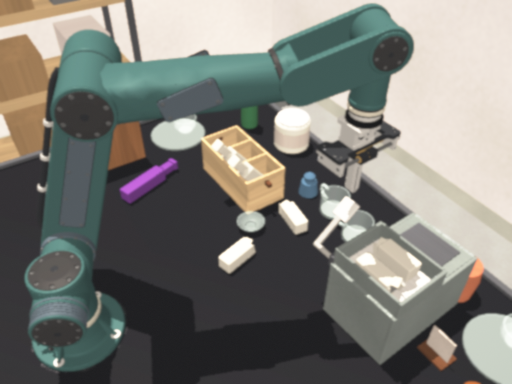

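Call:
send_rows(
  rows=[0, 0, -30, 0, 0, 0, 0, 0, 0, -25, 0, 0, 0, 0, 5, 0, -25, 0, 0, 0, 0, 5, 0, -25, 0, 0, 0, 0, 4, 0, -20, 0, 0, 0, 0, 0, 0, -16, 0, 0, 0, 0, -2, 0, -10, 0, 0, 0, 0, -1, 0, -6, 0, 0, 0, 0],
)

```text
time: 15.0
tool_pos: [0.63, -0.1961, 0.1387]
ee_rot: [3.139, -0.003, 0.053]
wrist_force: [-3.0, 1.0, 11.2]
width: 0.0003
```

```bash
python3 - <<'E'
from h import *
o=get_obs(); print(o['tool_pos'],o['wrist_force'])
save('side','s9')
E
```

```text
[ 0.62996538 -0.19610671  0.13873321] [-2.99559991  0.97627181 11.16288229]
```

View pics/s9.png

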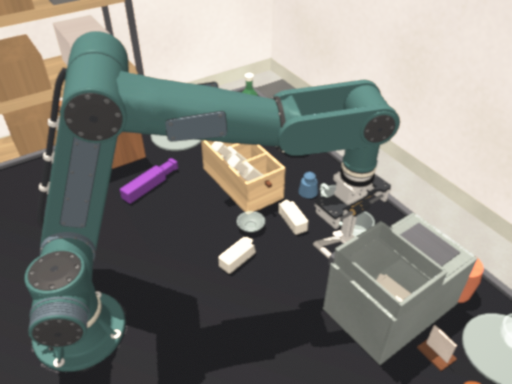

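Force 11 N, the flap is open and the pieces are sliding. Hold one second.

Call:
send_rows(
  rows=[0, 0, -3, 0, 0, 0, 0, 0, 0, 0, 0, 0, 0, 0, 0, 0, 0, 0, 0, 0, 0, 0, 0, 0, 0, 0, 0, 0, 0, 0, 0, 0, 0, 0, 0, 0, 0, 0, 0, 0, 0, 0, 0, 0, 0, 0, 0, 0, 0, 0, 0, 0, 0, 0, 0, 0],
)

```text
time: 16.05
tool_pos: [0.6307, -0.1962, 0.1369]
ee_rot: [3.138, -0.006, 0.053]
wrist_force: [-3.1, 1.5, 10.4]
width: 0.0007
```

```bash
python3 - <<'E'
from h import *
o=get_obs(); print(o['tool_pos'],o['wrist_force'])
save('side','s10'); c=cv2.imread('pics/s10.png'); cv2.imwrite('pics/s10c.png',cv2.resize(c[190:370,300:480],None,fx=3,fy=3))
E
```

```text
[ 0.63070773 -0.19621743  0.13691463] [-3.06727886  1.4718711  10.44818222]
```

View pics/s10c.png

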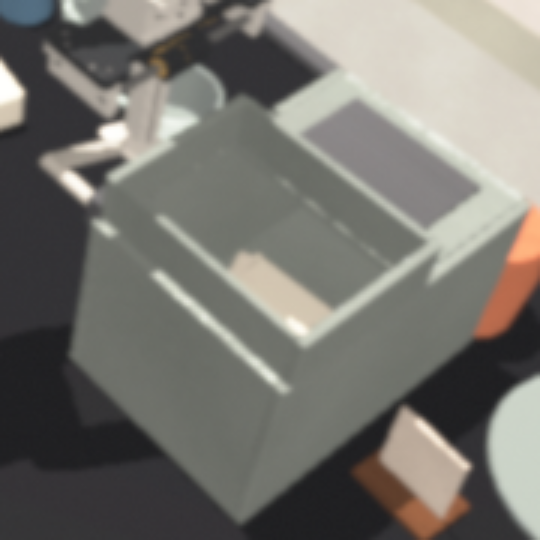

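```bash
python3 - <<'E'
from h import *
s=save('top','t10'); c=cv2.imread('pics/t10.png'); cv2.imwrite('pics/t10B.png',cv2.resize(c[75:210,330:460],None,fx=4.4,fy=4.4,interpolation=cv2.INTER_CUBIC))
s=snapshot('side')
c=-cam(s)[1].T@cam(s)[2]; print(c)
P=ray(s,[[300+280/3,190+290/3]],0.02);print('on floor',P)
# intersect with flap plane (approx bin frame, y yaw ignored)
d=P[0]-c
h=np.array([.604-.066,-.35,.17]); phi=1.0; n=np.array([np.sin(phi),0,np.cos(phi)])
t=((h-c)@n)/(d@n); print('on flap',c+t*d, 'hinge dist',np.linalg.norm((c+t*d-h)[[0,2]]))
E
```

```text
[-0.00792586 -0.76898995  1.00908982]
on floor [[ 0.70130662 -0.31760436  0.02      ]]
on flap [ 0.06049089 -0.72544663  0.91367637] hinge dist 0.8837813595845101
```

View pics/t10B.png

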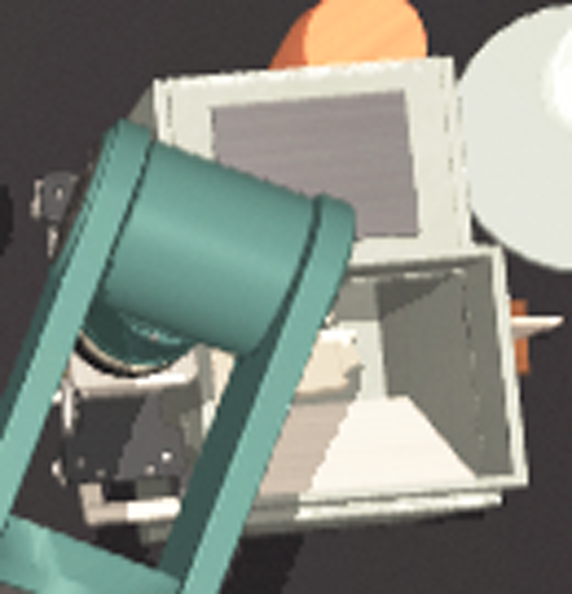

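Call:
send_rows(
  rows=[1, 0, 10, 0, 0, 0, 0, 2, 0, 15, 0, 0, 0, 0, 0, 0, 18, 0, 0, 0, 0, -4, 0, 22, 0, 0, 0, 0, -6, 0, 28, 0, 0, 0, 0, -6, 0, 30, 0, 0, 0, 0.3, 0, 10, 35, 0, 0, 0, 0.7, 0, 20, 0, 0, 0, -5, 0.75],
)

```text
time: 17.2
tool_pos: [0.6177, -0.1664, 0.2951]
ee_rot: [3.138, -0.009, -0.038]
wrist_force: [-0.5, 0.5, -0.7]
width: 0.0268
```

```bash
python3 - <<'E'
from h import *
look('t11'); save('side','s11'); c=cv2.imread('pics/t11.png'); cv2.imwrite('pics/t11B.png',cv2.resize(c[75:210,330:460],None,fx=4.4,fy=4.4,interpolation=cv2.INTER_CUBIC))
E
```

```text
(array([274., 119.]), np.int32(545), [array([763.,  15.]), array([115.,  71.]), np.float64(89.0)])
(array([312., 124.]), np.int32(533), [array([ 750., -104.]), array([106.,  72.]), np.float64(75.0)])
(array([216., 172.]), np.int32(856), [array([600., 232.]), array([168., 203.]), np.float64(1.0)])
(array([177., 176.]), np.int32(1007), [array([600., 330.]), array([180., 152.]), np.float64(80.0)])
(array([268., 161.]), np.int32(450), [array([636.,  27.]), array([105.,  41.]), np.float64(83.0)])
(array([253., 199.]), np.int32(452), [array([520.,  68.]), array([67., 76.]), np.float64(71.0)])
(array([281., 231.]), np.int32(446), [array([428., -12.]), array([108.,  39.]), np.float64(15.0)])
17.25 [ 0.6175 -0.1631  0.2934] [180.   -0.4  -2.1] F [ 0.8 -0.  -0.5] w 0.0308
```

View pics/t11.png

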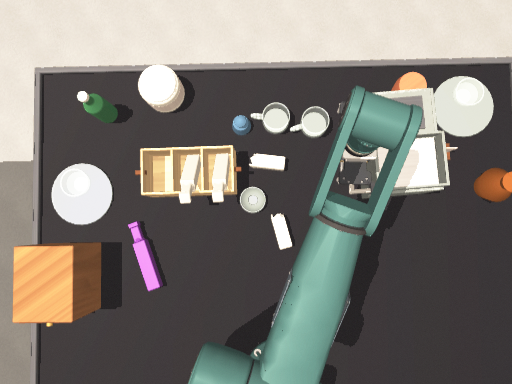

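View pics/s11.png

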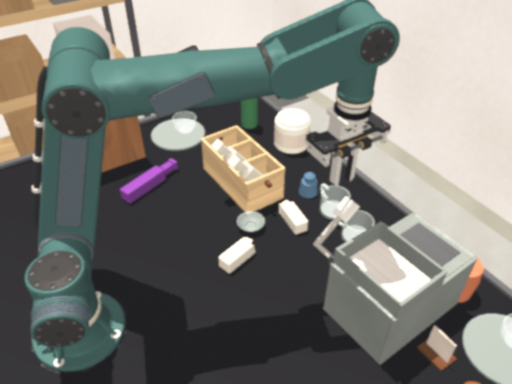

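Call:
send_rows(
  rows=[0, 20, 0, 0, 0, -1, 0.75, 2, 30, 0, 0, 0, -1, 0.75, 3, 35, -20, 0, 0, -1, 0.75, 3, 35, -40, 0, 0, -1, 0.75, 3, 35, -50, 0, 0, -1, 0.75, 3, 20, -50, 0, 0, 0, 0.75, 3, 9, -40, 0, 0, 0, 0.75, 0, 0, -30, 0, 0, 0, 0.75],
)

```text
time: 18.3
tool_pos: [0.6325, 0.0192, 0.0564]
ee_rot: [3.141, 0.003, -0.118]
wrist_force: [0.9, -0.2, 0.2]
width: 0.0706
```

```bash
python3 - <<'E'
from h import *
look('t12'); save('wrist','w12')
E
```

```text
(array([272., 115.]), np.int32(303), [array([779.,  15.]), array([113.,  40.]), np.float64(81.0)])
(array([313., 124.]), np.int32(497), [array([ 748., -115.]), array([83., 71.]), np.float64(64.0)])
(array([353., 167.]), np.int32(487), [array([ 601., -240.]), array([137.,  63.]), np.float64(9.0)])
(array([217., 176.]), np.int32(653), [array([595., 193.]), array([ 85., 153.]), np.float64(83.0)])
(array([169., 174.]), np.int32(271), [array([609., 325.]), array([125.,  24.]), np.float64(2.0)])
(array([188., 178.]), np.int32(582), [array([590., 267.]), array([ 51., 154.]), np.float64(75.0)])
(array([256., 194.]), np.int32(191), [array([538.,  58.]), array([48., 39.]), np.float64(89.0)])
(array([410., 190.]), np.int32(167), [array([ 540., -401.]), array([  8., 195.]), np.float64(4.0)])
18.35 [0.6298 0.0189 0.0519] [179.9   0.6  -6.8] F [-1.3 -0.4 -3.1] w 0.0708
```

View pics/w12.png

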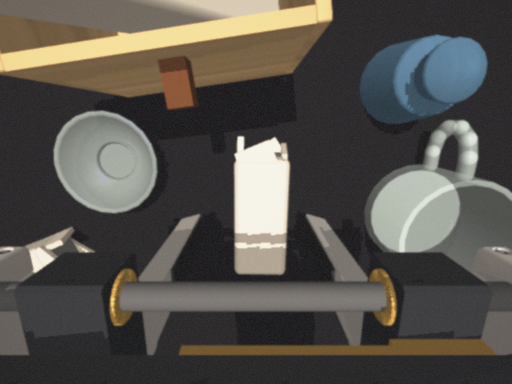

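Call:
send_rows(
  rows=[2, 0, -20, 0, 0, 0, 0.75, 2, 0, -14, 0, 0, 0, 0.75, 0, 0, -9, 0, 0, 0, 0.75, 0, 0, 0, 0, 0, 0, 0.2, 0, 0, 0, 0, 0, 0, 0.2, 0, 0, 0, 0, 0, 0, 0.2, 0, 0, 0, 0, 0, 0, 0.2, 0, 0, 20, 0, 0, 0, 0.2],
)

```text
time: 19.4
tool_pos: [0.6356, 0.0193, 0.0349]
ee_rot: [3.141, 0.005, -0.121]
wrist_force: [-0.2, -0.4, -1.1]
width: 0.0401
```

```bash
python3 - <<'E'
from h import *
look('t13'); save('wrist','w13')
E
```

```text
(array([272., 115.]), np.int32(313), [array([776.,  16.]), array([112.,  37.]), np.float64(89.0)])
(array([313., 124.]), np.int32(498), [array([ 748., -114.]), array([86., 71.]), np.float64(64.0)])
(array([353., 167.]), np.int32(487), [array([ 601., -240.]), array([137.,  63.]), np.float64(9.0)])
(array([217., 176.]), np.int32(654), [array([595., 193.]), array([ 85., 153.]), np.float64(83.0)])
(array([169., 174.]), np.int32(270), [array([609., 325.]), array([125.,  24.]), np.float64(2.0)])
(array([188., 178.]), np.int32(582), [array([590., 267.]), array([ 51., 154.]), np.float64(75.0)])
(array([256., 193.]), np.int32(158), [array([541.,  59.]), array([45., 33.]), np.float64(89.0)])
(array([410., 190.]), np.int32(166), [array([ 540., -401.]), array([  8., 195.]), np.float64(4.0)])
19.45 [0.6386 0.0191 0.0399] [-180.    -0.2   -6.9] F [1.2 0.6 1.4] w 0.0401
```

View pics/w13.png

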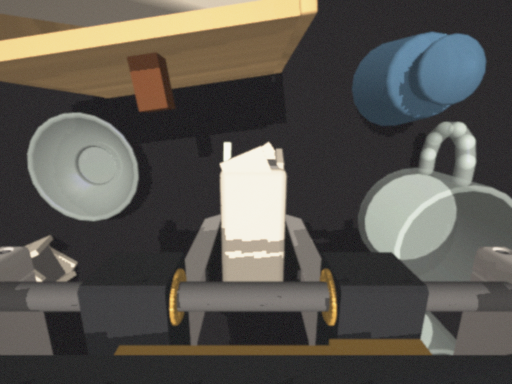

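Call:
send_rows(
  rows=[0, 0, 50, 0, 0, 0, 0.2, 0, 0, 60, 0, 0, 1, 0.2, -4, -20, 60, 0, 0, 1, 0.2, -10, -40, 55, 0, 0, 2, 0.2, -10, -50, 30, 0, 0, 2, 0.2, -10, -50, 0, 0, 0, 2, 0.2, -10, -50, 0, 0, 0, 2, 0.2, -10, -50, 0, 0, 0, 0, 0.2],
)

```text
time: 20.5
tool_pos: [0.584, -0.2385, 0.2863]
ee_rot: [3.141, -0.001, 0.054]
wrist_force: [0.4, -0.6, -1.4]
width: 0.0399
```

Call:
send_rows(
  rows=[-10, -50, 0, 0, 0, 0, 0.2, 0, -40, 0, 0, 0, 0, 0.2, 0, -19, 0, 0, 0, 0, 0.2, 0, 0, -25, 0, 0, 0, 0.2, 0, 0, -20, 0, 0, 0, 0.2, 0, 0, -15, 0, 0, 0, 0.2, 0, 0, 0, 0, 0, 0, 0.2, 0, 0, 0, 0, 0, 0, 0.2],
)

```text
time: 21.5
tool_pos: [0.5749, -0.3457, 0.2269]
ee_rot: [3.141, -0.001, 0.054]
wrist_force: [-0.2, -0.4, -1.9]
width: 0.0394
```

```bash
python3 - <<'E'
from h import *
look('t14'); save('wrist','w14')
E
```

```text
(array([274., 119.]), np.int32(545), [array([763.,  15.]), array([115.,  71.]), np.float64(89.0)])
(array([312., 124.]), np.int32(532), [array([ 750., -104.]), array([106.,  72.]), np.float64(75.0)])
(array([216., 172.]), np.int32(855), [array([600., 235.]), array([168., 210.]), np.float64(1.0)])
(array([177., 176.]), np.int32(1007), [array([600., 330.]), array([180., 152.]), np.float64(80.0)])
(array([353., 168.]), np.int32(493), [array([ 601., -240.]), array([137.,  63.]), np.float64(9.0)])
(array([253., 199.]), np.int32(450), [array([520.,  68.]), array([67., 76.]), np.float64(71.0)])
(array([281., 231.]), np.int32(446), [array([428., -12.]), array([108.,  39.]), np.float64(15.0)])
21.55 [ 0.5749 -0.3459  0.2273] [ 1.799e+02 -1.000e-01  3.100e+00] F [-0.2 -0.  -2.1] w 0.0402
```

View pics/w14.png

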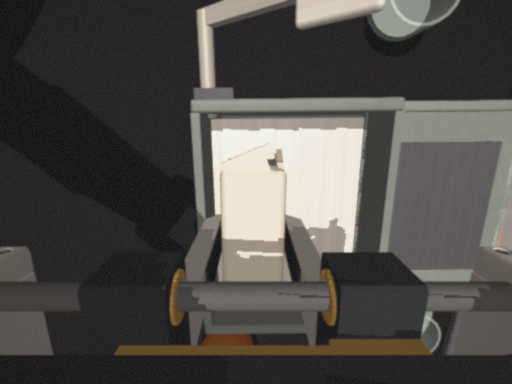

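Call:
send_rows(
  rows=[-2, 0, -6, 0, 0, 0, 0.2, 0, 0, 0, 0, 0, 0, 0.2, 0, 0, 0, 0, 0, 0, 0.7, 0, 0, 0, 0, 0, 0, 0.7, 0, 0, 0, 0, 0, 0, 0.7, 0, 0, 30, 0, 0, 0, 0.7, 0, 0, 40, 0, 0, -5, 0.7, -10, 20, 0, 0, 0, -10, 0.7],
)

```text
time: 22.6
tool_pos: [0.5636, -0.3275, 0.2941]
ee_rot: [3.138, -0.008, -0.215]
wrist_force: [0.6, 0.1, -0.2]
width: 0.0657
```

Call:
send_rows(
  rows=[-20, 40, 0, 0, 0, -9, 0.75, -20, 45, 0, 0, 0, -9, 0.75, -20, 50, 0, 0, 0, -9, 0.75, -20, 50, -10, 0, 0, -9, 0.75, -20, 50, -30, 0, 0, -9, 0.75, -20, 50, -40, 0, 0, -9, 0.75, -15, 20, -40, 0, 0, -9, 0.75, -10, 7, -40, 0, 0, 0, 0.75],
)

```text
time: 23.6
tool_pos: [0.4182, -0.0161, 0.132]
ee_rot: [-3.14, -0.001, -1.306]
wrist_force: [0.5, -0.5, -0.6]
width: 0.0707
```

```bash
python3 - <<'E'
from h import *
look('t15'); save('wrist','w15')
E
```

```text
(array([273., 119.]), np.int32(522), [array([761.,  16.]), array([112.,  68.]), np.float64(89.0)])
(array([312., 124.]), np.int32(527), [array([ 750., -104.]), array([106.,  72.]), np.float64(75.0)])
(array([353., 167.]), np.int32(487), [array([ 601., -240.]), array([137.,  63.]), np.float64(9.0)])
(array([217., 176.]), np.int32(654), [array([595., 193.]), array([ 85., 153.]), np.float64(83.0)])
(array([169., 174.]), np.int32(274), [array([609., 325.]), array([125.,  24.]), np.float64(2.0)])
(array([188., 178.]), np.int32(583), [array([590., 267.]), array([ 51., 154.]), np.float64(75.0)])
(array([254., 199.]), np.int32(398), [array([522.,  66.]), array([63., 72.]), np.float64(89.0)])
(array([410., 190.]), np.int32(167), [array([ 540., -401.]), array([  8., 195.]), np.float64(4.0)])
23.65 [ 0.4128 -0.015   0.1252] [179.4   0.3 -74.8] F [-3.1  0.6 -4.1] w 0.0704
```

View pics/w15.png

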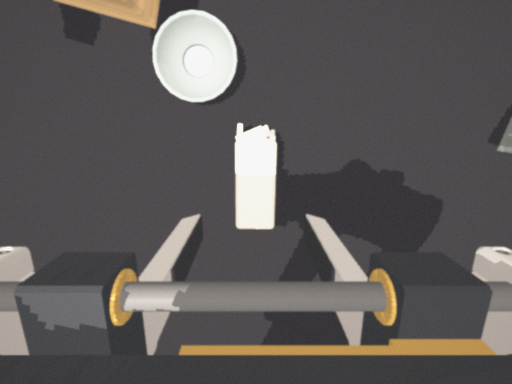

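View pics/t15.png

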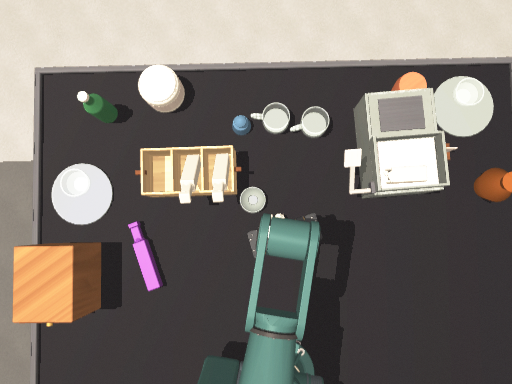

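Call:
send_rows(
  rows=[1, 0, -30, 0, 0, 0, 0.75, 1, 0, -40, 0, 0, 0, 0.75, 0, 0, -30, 0, 0, 0, 0.75, 0, 0, -17, 0, 0, 0, 0.75, 0, 0, 0, 0, 0, 0, 0.75, 0, 0, 0, 0, 0, 0, 0.2, 0, 0, 0, 0, 0, 0, 0.2, 0, 0, 0, 0, 0, 0, 0.2],
)

```text
time: 24.7
tool_pos: [0.4215, -0.0174, 0.0165]
ee_rot: [-3.14, -0.001, -1.308]
wrist_force: [-0.0, 1.0, -0.1]
width: 0.044
```

Call:
send_rows(
  rows=[0, 0, 20, 0, 0, 0, 0.2, 0, 0, 50, 0, 0, 3, 0.2, 10, -10, 60, 0, 0, 5, 0.2, 15, -20, 60, 0, 0, 7, 0.2, 20, -30, 60, 0, 0, 9, 0.2, 25, -40, 26, 0, 0, 9, 0.2, 25, -45, 0, 0, 0, 9, 0.2, 25, -45, 0, 0, 0, 9, 0.2],
)

```text
time: 25.7
tool_pos: [0.5388, -0.2047, 0.2833]
ee_rot: [-3.141, -0.001, -0.412]
wrist_force: [-0.1, -0.6, -1.8]
width: 0.0396
```

Call:
send_rows(
  rows=[25, -45, 0, 0, 0, 9, 0.2, 25, -45, 0, 0, 0, 9, 0.2, 25, -35, 0, 0, 0, 9, 0.2, 20, -15, 0, 0, 0, 0, 0.2, 4, -3, 0, 0, 0, 0, 0.2, 0, 0, -25, 0, 0, 0, 0.2, 0, 0, 0, 0, 0, 0, 0.2, 0, 0, 0, 0, 0, 0, 0.2],
)

```text
time: 26.7
tool_pos: [0.6368, -0.3458, 0.2588]
ee_rot: [3.141, -0.001, 0.054]
wrist_force: [0.4, 0.5, -0.9]
width: 0.0398
```

```bash
python3 - <<'E'
from h import *
look('t16'); save('wrist','w16')
E
```

```text
(array([274., 119.]), np.int32(545), [array([763.,  15.]), array([115.,  71.]), np.float64(89.0)])
(array([311., 124.]), np.int32(534), [array([ 750., -104.]), array([106.,  72.]), np.float64(75.0)])
(array([216., 172.]), np.int32(859), [array([600., 236.]), array([168., 213.]), np.float64(1.0)])
(array([177., 176.]), np.int32(1008), [array([600., 330.]), array([180., 152.]), np.float64(80.0)])
(array([353., 168.]), np.int32(494), [array([ 601., -240.]), array([137.,  63.]), np.float64(9.0)])
(array([253., 199.]), np.int32(460), [array([522.,  70.]), array([72., 72.]), np.float64(89.0)])
26.75 [ 0.637  -0.346   0.2595] [ 1.799e+02 -1.000e-01  3.100e+00] F [-0.1 -0.1 -1. ] w 0.0398
```

View pics/w16.png

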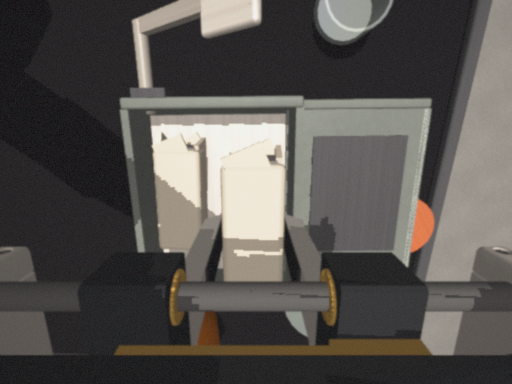

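Call:
send_rows(
  rows=[1, 0, -20, 0, 0, 0, 0.2, 1, 0, -12, 0, 0, 0, 0.2, 0, 0, -6, 0, 0, 0, 0.2, 0, 0, 0, 0, 0, 0, 0.2, 0, 0, 0, 0, 0, 0, 0.7, 0, 0, 0, 0, 0, 0, 0.7, 0, 0, 0, 0, 0, 0, 0.7, 0, 0, 30, 0, 0, 0, 0.7],
)

```text
time: 27.8
tool_pos: [0.638, -0.3458, 0.2465]
ee_rot: [-3.138, 0.005, 0.054]
wrist_force: [0.2, 0.5, 0.3]
width: 0.0656
```

Call:
send_rows(
  rows=[0, 10, 40, 0, 0, 0, 0.4, -5, 20, 20, 0, 0, 0, 0, -5, 30, 0, 0, 0, 0, 0, -5, 40, 0, 0, 0, 0, 0, -5, 40, 0, 0, 0, 0, 0, 0, 11, 0, 0, 0, 0, 0, 0, 0, -22, 0, 0, 0, 0, 0, 0, 0, 0, 0, 0, 0],
)

```text
time: 28.8
tool_pos: [0.6182, -0.1952, 0.2852]
ee_rot: [-3.14, 0.004, 0.053]
wrist_force: [-0.2, -0.1, -0.7]
width: 0.0003
```

```bash
python3 - <<'E'
from h import *
save('side','s17'); c=cv2.imread('pics/s17.png'); cv2.imwrite('pics/s17c.png',cv2.resize(c[190:370,300:480],None,fx=3,fy=3));
o=get_obs(); print(o['time'],o['tool_pos'],o['wrist_force'])
E
```

```text
28.85 [ 0.61851624 -0.19557776  0.286457  ] [ 0.33279608 -0.32822662  0.43934094]
```

View pics/s17c.png

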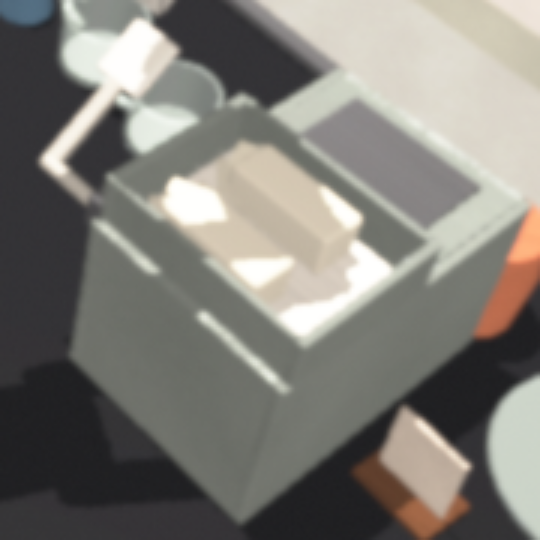

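Both pieces lie in the hopper. Press again (TCP about 4 mm lower than last time).

Call:
send_rows(
  rows=[0, 0, -26, 0, 0, 0, 0, 0, 0, -25, 0, 0, 0, 0, 5, 0, -25, 0, 0, 0, 0, 5, 0, -25, 0, 0, 0, 0, 4, 0, -20, 0, 0, 0, 0, 0, 0, -16, 0, 0, 0, 0, -2, 0, -10, 0, 0, 0, 0, -1, 0, -8, 0, 0, 0, 0],
)

```text
time: 29.85
tool_pos: [0.6307, -0.1968, 0.1371]
ee_rot: [3.139, -0.004, 0.052]
wrist_force: [-3.3, 0.3, 10.8]
width: 0.0006
```

Call:
send_rows(
  rows=[0, 0, 0, 0, 0, 0, 0, 0, 0, 0, 0, 0, 0, 0, 0, 0, 0, 0, 0, 0, 0, 0, 0, 0, 0, 0, 0, 0, 0, 0, 0, 0, 0, 0, 0, 0, 0, 0, 0, 0, 0, 0, 0, 0, 0, 0, 0, 0, 0, 0, 0, 0, 0, 0, 0, 0],
)

```text
time: 30.85
tool_pos: [0.6311, -0.1968, 0.138]
ee_rot: [3.139, -0.005, 0.053]
wrist_force: [-2.9, 0.9, 10.8]
width: 0.0003
```

```bash
python3 - <<'E'
from h import *
save('side','s18'); c=cv2.imread('pics/s18.png'); a=cv2.resize(c[190:370,300:480],None,fx=2.2,fy=2.2)
save('top','t18'); c=cv2.imread('pics/t18.png'); b=cv2.resize(c[75:210,330:460],None,fx=3,fy=396/135)
cv2.imwrite('pics/c18.png',np.hstack([a,b]))
o=get_obs(); print(o['time'],o['tool_pos'],o['wrist_force'])
E
```

```text
30.95 [ 0.63112258 -0.1967864   0.13798184] [-3.56988299  1.86343468  9.89062497]
```

View pics/c18.png

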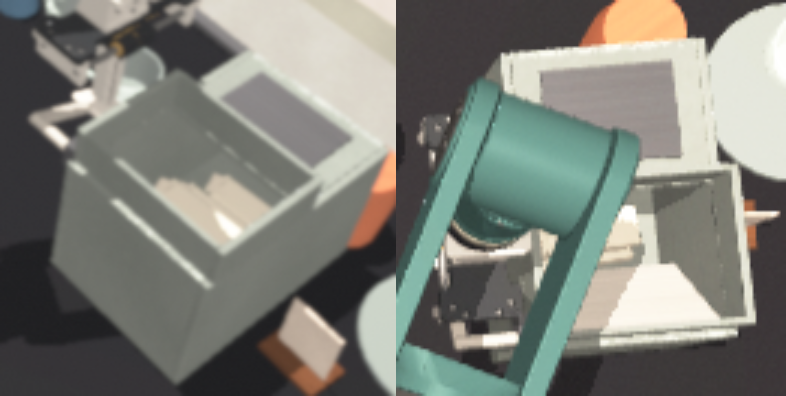

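Call:
send_rows(
  rows=[-2, 0, -6, 0, 0, 0, 0, 0, 0, 0, 0, 0, 0, 0, 0, 0, 0, 0, 0, 0, 0, 0, 0, 0, 0, 0, 0, 0, 0, 0, 0, 0, 0, 0, 0, 2, 0, 6, 0, 0, 0, 0, 0, 0, 0, 0, 0, 0, 0, 0, 0, 0, 0, 0, 0, 0],
)

```text
time: 31.95
tool_pos: [0.6318, -0.1968, 0.1383]
ee_rot: [3.138, -0.007, 0.053]
wrist_force: [-2.2, 1.3, 10.0]
width: 0.0006
```

Call:
send_rows(
  rows=[1, 0, 10, 0, 0, 0, 0, 2, 0, 15, 0, 0, 0, 0, 0, 0, 18, 0, 0, 0, 0, -4, 0, 22, 0, 0, 0, 0, -6, 0, 28, 0, 0, 0, 0, -6, 0, 30, 0, 0, 0, 0, 0, 10, 35, 0, 0, 0, 0.3, 0, 30, 0, 0, 0, 8, 0.6],
)

```text
time: 32.95
tool_pos: [0.6182, -0.1575, 0.296]
ee_rot: [3.137, -0.008, 0.193]
wrist_force: [0.7, -0.1, 1.0]
width: 0.0169
```

Call:
send_rows(
  rows=[-30, 40, 10, 0, 0, 10, 0.6, -30, 50, 10, 0, 0, 10, 0.6, -30, 50, 0, 0, 0, 10, 0.6, -30, 50, 0, 0, 0, 10, 0.6, -30, 50, 0, 0, 0, 10, 0.6, -20, 30, 0, 0, 0, 10, 0.6, -10, 20, 0, 0, 0, 10, 0.6, 0, 0, 0, 0, 0, 10, 0.6],
)

```text
time: 33.95
tool_pos: [0.4368, 0.1356, 0.3123]
ee_rot: [3.139, -0.001, 1.597]
wrist_force: [-0.2, -0.6, 0.6]
width: 0.0563
```

```bash
python3 - <<'E'
from h import *
s=save('side','s19'); c=cv2.imread('pics/s19.png'); a=cv2.resize(c[190:370,300:480],None,fx=2.2,fy=2.2)
b=cv2.resize(c[110:220,190:300],None,fx=3.6,fy=3.6)
cv2.imwrite('pics/c19.png',np.hstack([a,b]))
save('top','t19'); c=cv2.imread('pics/t19.png'); a=cv2.resize(c[75:210,330:460],None,fx=3,fy=3)
b=cv2.resize(c[130:220,130:250],None,fx=3.3,fy=4.5)
cv2.imwrite('pics/d19.png',np.hstack([a,b]))
o=get_obs(); print(o['time'],o['tool_pos'],np.degrees(o['ee_rot']),o['joint_positions'])
E
```

```text
34.05 [0.4373183  0.13466207 0.31193715] [ 1.79887138e+02 -1.12207644e-02  9.10617562e+01] [ 1.74789221e-01 -1.17027624e-01  1.36306025e+00 -1.19254611e-04
  1.89358373e+00 -1.41457599e+00]
```

View pics/c19.png

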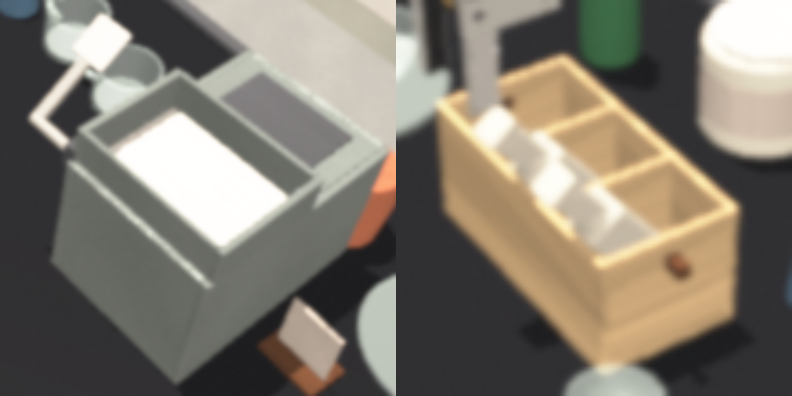

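View pics/t19.png

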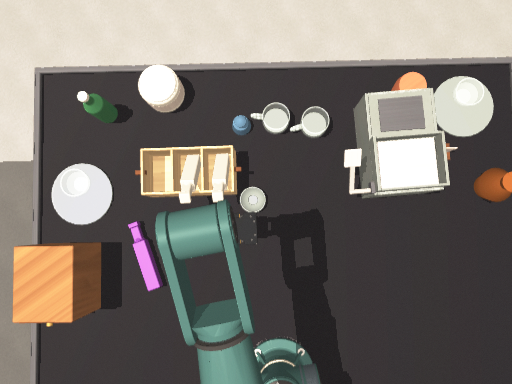

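View pics/d19.png

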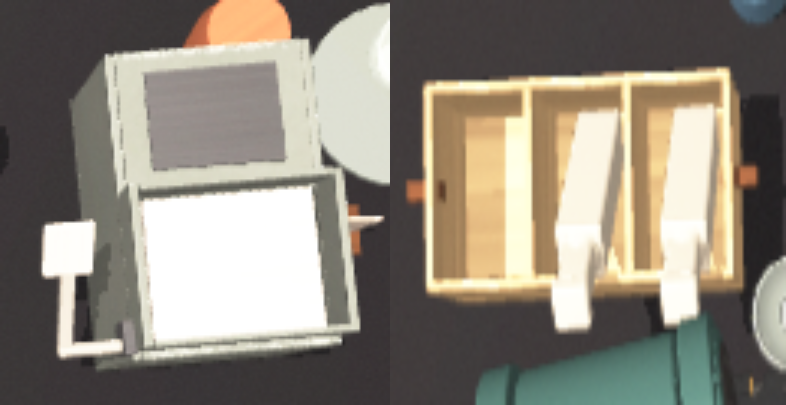

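```bash
python3 - <<'E'
from h import *
o=get_obs(); s=save('wrist','w20')
t=cv2.imread('pics/t19.png')
S=snapshot('top')
B=lambda p:np.array([[(a-390)/3.3+130-.35,b/4.5+130-.4] for a,b in p])
f=ray(S,B([(425,80),(733,70),(741,288),(427,288)]),.118);print(f.round(4),f.mean(0))
for e in [(f[0]-f[1]),(f[3]-f[2]),(f[0]-f[3]),f[1]-f[2]]: print(np.linalg.norm(e),np.degrees(np.arctan2(e[1],e[0])))
print(ray(S,B([(572,308),(678,298)]),.18))
E
```

```text
[[0.6702 0.3861 0.118 ]
 [0.6713 0.1196 0.118 ]
 [0.5332 0.1145 0.118 ]
 [0.538  0.3844 0.118 ]] [0.60318247 0.25116274 0.118     ]
0.266521069576817 90.2484561176715
0.2699047276199663 88.96942352640896
0.13217922172005986 0.7629354895636665
0.13827191638402717 2.114811196336078
[[0.51941862 0.24773653 0.18      ]
 [0.52385691 0.16114422 0.18      ]]
```

View pics/w20.png

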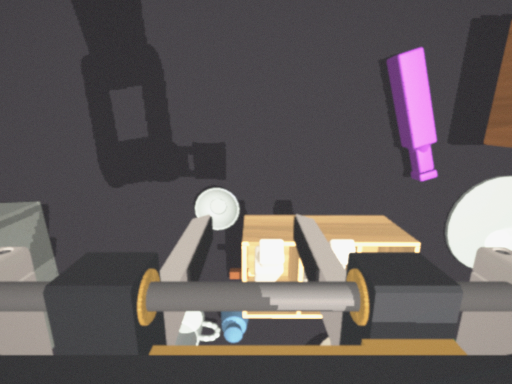

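Call:
send_rows(
  rows=[20, 15, 10, 0, 0, 0, 0.6, 20, 15, 0, 0, 0, 0, 0.6, 20, 15, 0, 0, 0, 0, 0.6, 20, 15, 0, 0, 0, 0, 0.6, 20, 10, 0, 0, 0, 0, 0.6, 20, 0, 0, 0, 0, 0, 0.6, 0, 0, 0, 0, 0, 0, 0.6, 0, 0, 0, 0, 0, 0, 0.6],
)

```text
time: 35.15
tool_pos: [0.5568, 0.2042, 0.3208]
ee_rot: [-3.141, -0.0, 1.588]
wrist_force: [-0.1, 0.4, 0.1]
width: 0.0562
```

```bash
cat >> h.py <<'E'
from scipy.spatial.transform import Rotation as Ro
def wray(s,o,uv,z):
    T=np.eye(4); T[:3,:3]=Ro.from_euler('xyz',o['ee_rot']).as_matrix(); T[:3,3]=o['tool_pos']
    M=T@s['T_tool_cam']; uv=np.atleast_2d(np.array(uv,float))
    d=np.c_[uv,np.ones(len(uv))]@np.linalg.inv(s['intrinsics']).T@M[:3,:3].T; c=M[:3,3]
    return c+d*((z-c[2])/d[:,2])[:,None]
E
python3 - <<'E'
from h import *
import pickle
o=get_obs(); s=save('wrist','w21'); pickle.dump((o,s),open('w21.pkl','wb'))
print(o['tool_pos'],np.degrees(o['ee_rot']))
c=cv2.imread('pics/w21.png'); cv2.imwrite('pics/w21c.png',cv2.resize(c[0:260,100:420],None,fx=2.3,fy=2.3,interpolation=cv2.INTER_CUBIC))
E
```

```text
[0.55681626 0.20419987 0.32080627] [-1.79972420e+02 -4.89649787e-03  9.09748489e+01]
```

View pics/w21c.png

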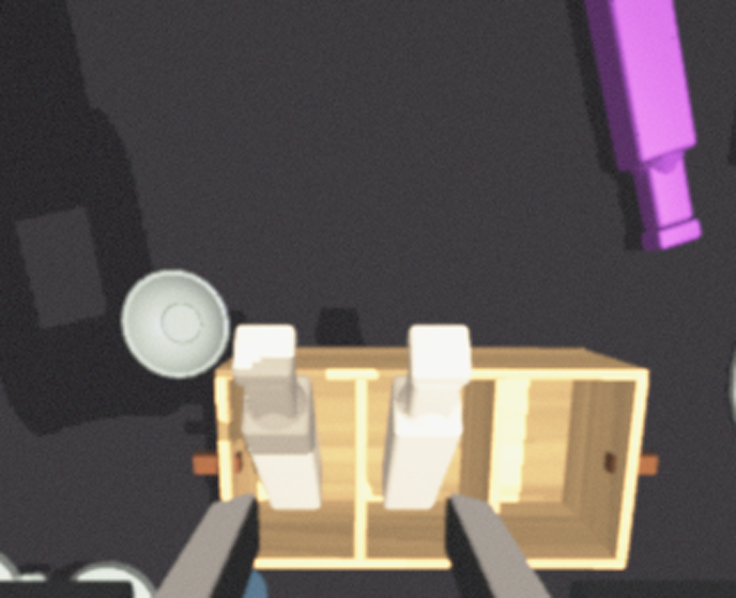

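```bash
python3 - <<'E'
from h import *
import pickle
o,s=pickle.load(open('w21.pkl','rb'))
W=lambda p,z:wray(s,o,[[100+a/2.3,b/2.3] for a,b in p],z).round(4)
print('rim',W([(217,372),(647,372),(630,568),(250,565)],.118))
print('stop',W([(267,350),(440,350)],.185), W([(267,327),(440,327)],.178))
print('neck/body',W([(278,410),(428,400)],.15))
# predicted in model
c=np.array([.6025,.2515]);
for psi in (0,1,2):
  R=np.array([[np.cos(np.radians(psi)),-np.sin(np.radians(psi))],[np.sin(np.radians(psi)),np.cos(np.radians(psi))]])
  for y in (-.086,0): print(psi,y,'neck',c+R@[-.0623,y],'stop end',c+R@[-.0852,y])
E
```

```text
rim [[0.5449 0.1224 0.118 ]
 [0.5407 0.3855 0.118 ]
 [0.6715 0.3918 0.118 ]
 [0.6735 0.1394 0.118 ]]
stop [[0.5231 0.162  0.185 ]
 [0.5217 0.2487 0.185 ]] [[0.5123 0.1613 0.178 ]
 [0.5109 0.2491 0.178 ]]
neck/body [[0.5612 0.1631 0.15  ]
 [0.554  0.2483 0.15  ]]
0 -0.086 neck [0.5402 0.1655] stop end [0.5173 0.1655]
0 0 neck [0.5402 0.2515] stop end [0.5173 0.2515]
1 -0.086 neck [0.5417104  0.16442581] stop end [0.51881388 0.16402615]
1 0 neck [0.54020949 0.25041272] stop end [0.51731298 0.25001305]
2 -0.086 neck [0.54323931 0.16337815] stop end [0.52035326 0.16257895]
2 0 neck [0.54023795 0.24932576] stop end [0.5173519  0.24852656]
```

Call:
send_rows(
  rows=[-10, -10, 0, 0, -9.5, 0, 0.6, -15, -10, 0, 0, -9.5, 0, 0.6, -15, -11, 0, 0, -9.5, 0, 0.6, -14, -10, -10, 0, -9.5, 0, 0.6, 0, 0, -35, 0, 0, 0, 0.6, 0, 0, -40, 0, 0, 0, 0.6, 0, 0, -30, 0, 0, 0, 0.6, 0, 0, 0, 0, 0, 0, 0.6],
)

```text
time: 36.2
tool_pos: [0.5008, 0.1629, 0.2024]
ee_rot: [2.484, 0.013, 1.585]
wrist_force: [-0.3, -0.2, -0.5]
width: 0.0563
```

```bash
python3 - <<'E'
from h import *
o=get_obs(); s=save('wrist','w22'); save('side','s22')
T=Ro.from_euler('xyz',o['ee_rot']).as_matrix(); print(o['time'],o['tool_pos'],T.round(3),o['joint_positions'].round(2))
c=cv2.imread('pics/s22.png'); cv2.imwrite('pics/s22c.png',cv2.resize(c[90:230,150:320],None,fx=4,fy=4,interpolation=cv2.INTER_CUBIC))
E
```

```text
36.2 [0.50079917 0.16289915 0.2024452 ] [[-0.014  0.791  0.612]
 [ 1.     0.019 -0.001]
 [-0.013  0.611 -0.791]] [ 0.35 -0.41  1.95 -0.25  0.99 -1.17]
```

View pics/w22.png

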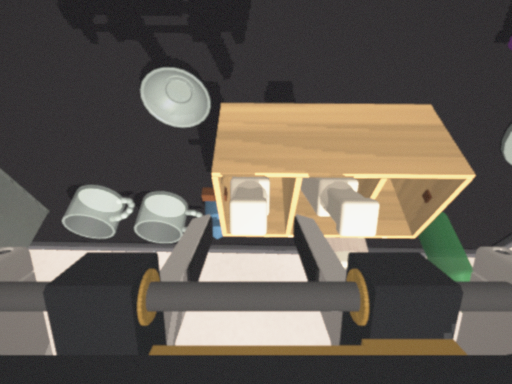

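View pics/s22c.png

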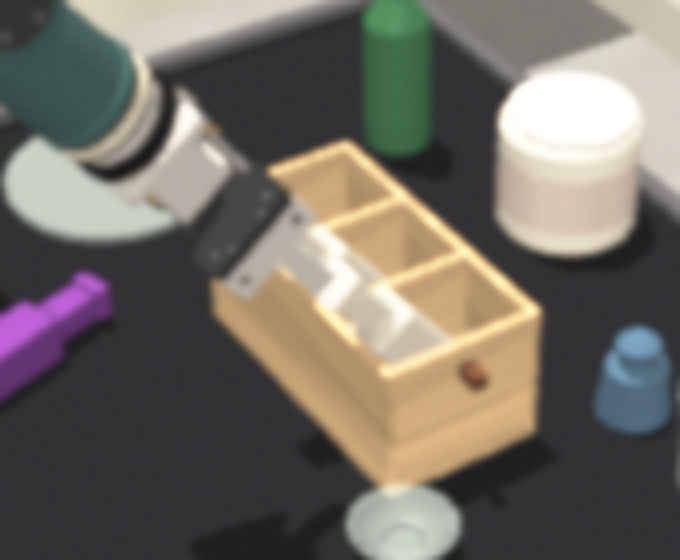

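Call:
send_rows(
  rows=[8, 0, -10, 0, 0, 0, 0.6, 10, 0, -12, 0, 0, 0, 0.6, 10, 0, -12, 0, 0, 0, 0.6, 10, 0, -13, 0, 0, 0, 0.6, 7, 0, -9, 0, 0, 0, 0.6, 4, 0, -5, 0, 0, 0, 0.6, 0, 0, 0, 0, 0, 0, 0.6, 0, 0, 0, 0, 0, 0, 0.6],
)

```text
time: 37.3
tool_pos: [0.5522, 0.1637, 0.1454]
ee_rot: [2.478, 0.011, 1.586]
wrist_force: [0.1, 0.6, -0.2]
width: 0.0562
```

```bash
python3 - <<'E'
from h import *
o=get_obs(); s=save('wrist','w23'); save('side','s23')
print(o['time'],o['tool_pos'],o['wrist_force'])
c=cv2.imread('pics/s23.png'); a=cv2.resize(c[90:230,150:320],None,fx=2.3,fy=2.3,interpolation=cv2.INTER_CUBIC)
b=cv2.resize(cv2.imread('pics/w23.png')[60:302,150:400],(391,322)); cv2.imwrite('pics/c23.png',np.hstack([a,b[:a.shape[0]]]))
E
```

```text
37.3 [0.55220139 0.16374326 0.14536686] [ 0.08358171  0.58132397 -0.22656273]
```

View pics/c23.png

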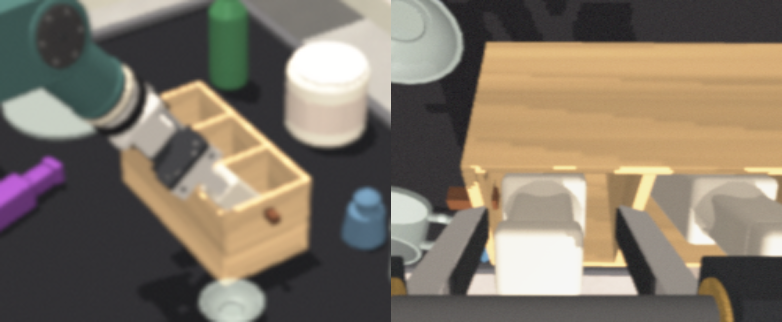

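Call:
send_rows(
  rows=[0, 0, 0, 0, 0, 0, 0.1, 0, 0, 0, 0, 0, 0, 0.1, 0, 0, 0, 0, 0, 0, 0.1, 0, 0, 0, 0, 0, 0, 0.1, 0, 0, 0, 0, 0, 0, 0.1, -2, 0, 3, 0, 0, 0, 0.1, -3, 0, 3, 0, 0, 0, 0.1, -3, 0, 4, 0, 0, 0, 0.1],
)

```text
time: 38.4
tool_pos: [0.5439, 0.1636, 0.1548]
ee_rot: [2.478, 0.011, 1.586]
wrist_force: [3.3, 1.2, -2.4]
width: 0.0297
```

```bash
python3 - <<'E'
from h import *
o=get_obs(); s=save('wrist','w24'); save('side','s24')
print(o['time'],o['tool_pos'],o['wrist_force'],o['wrist_torque'],o['width'])
c=cv2.imread('pics/s24.png'); a=cv2.resize(c[90:230,150:320],None,fx=2.3,fy=2.3,interpolation=cv2.INTER_CUBIC)
b=cv2.resize(cv2.imread('pics/w24.png')[60:302,150:400],(391,322)); cv2.imwrite('pics/c24.png',np.hstack([a,b[:a.shape[0]]]))
E
```

```text
38.4 [0.54388492 0.16364544 0.15482737] [ 3.26326088  1.20436405 -2.43457389] [ 0.0118404  -0.00247013  0.02513346] 0.029684459748931757
```

View pics/c24.png

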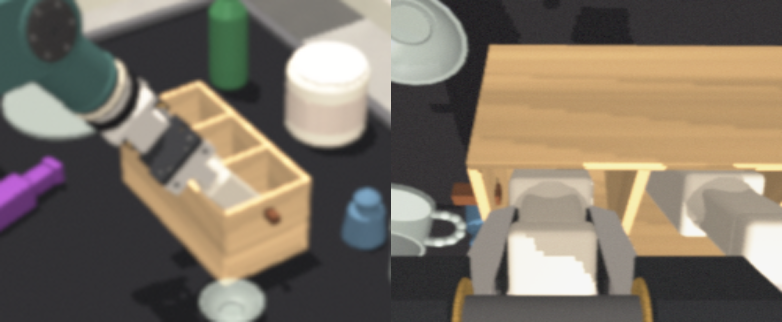

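Call:
send_rows(
  rows=[4, 0, -5, 0, 0, 0, 0.1, 4, 0, -5, 0, 0, 0, 0.1, 0, 0, 0, 0, 0, 0, 0.6, 0, 0, 0, 0, 0, 0, 0.6, 0, 0, 0, 0, 0, 0, 0.6, 2, 0, -3, 0, 0, 0, 0.6, 2, 0, -2, 0, 0, 0, 0.6, 0, 0, 0, 0, 0, 0, 0.6],
)

```text
time: 39.5
tool_pos: [0.556, 0.1635, 0.1393]
ee_rot: [2.479, 0.012, 1.586]
wrist_force: [-1.0, 0.0, -0.1]
width: 0.0564
```

Call:
send_rows(
  rows=[0, 0, 0, 0, 0, 0, 0.1, 0, 0, 0, 0, 0, 0, 0.1, 0, 0, 0, 0, 0, 0, 0.1, 0, 0, 0, 0, 0, 0, 0.1, 0, 0, 0, 0, 0, 0, 0.1, 0, 0, 0, 0, 0, 0, 0.1, 0, 0, 0, 0, 0, 0, 0.1, 0, 0, 0, 0, 0, 0, 0.1],
)

```text
time: 40.5
tool_pos: [0.5561, 0.1636, 0.1399]
ee_rot: [2.478, 0.011, 1.586]
wrist_force: [-1.2, -0.9, 1.2]
width: 0.0297
```

Call:
send_rows(
  rows=[-2, 0, 3, 0, 0, 0, 0.1, -3, 0, 3, 0, 0, 0, 0.1, -3, 0, 4, 0, 0, 0, 0.1, 0, 0, 0, 0, 0, 0, 0.1, 6, 0, 4, 0, 2.5, 0, 0.1, 5, 0, 3.5, 0, 2.5, 0, 0.1, 5, 0, 3.5, 0, 2.5, 0, 0.1, 5, 0, 3, 0, 2.5, 0, 0.1],
)

```text
time: 41.5
tool_pos: [0.5676, 0.1636, 0.1621]
ee_rot: [2.659, 0.009, 1.587]
wrist_force: [-0.5, 0.2, -3.1]
width: 0.0298
```

```bash
python3 - <<'E'
from h import *
o=get_obs(); s=save('wrist','w25'); save('side','s25')
print(o['time'],o['tool_pos'],o['wrist_force'],o['wrist_torque'],o['width'])
c=cv2.imread('pics/s25.png'); a=cv2.resize(c[90:230,150:320],None,fx=2.3,fy=2.3,interpolation=cv2.INTER_CUBIC)
b=cv2.resize(cv2.imread('pics/w25.png')[60:302,150:400],(391,322)); cv2.imwrite('pics/c25.png',np.hstack([a,b[:a.shape[0]]]))
E
```

```text
41.5 [0.56763608 0.16355357 0.16210426] [-0.47737343  0.24250327 -3.13873232] [ 0.01710338  0.59450119 -0.02233621] 0.029802893061909974
```

View pics/c25.png

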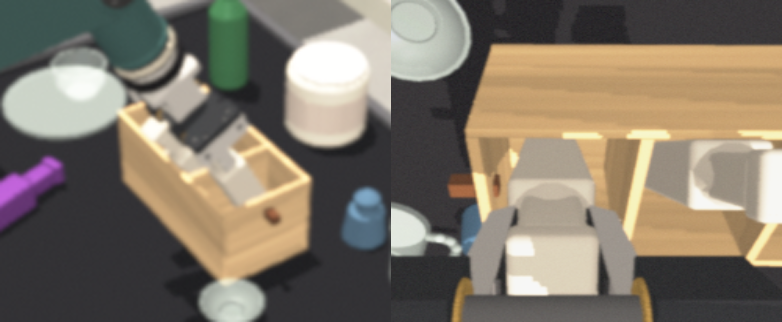

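```bash
python3 - <<'E'
import cv2
c=cv2.imread('pics/w25.png'); cv2.imwrite('pics/w25c.png',cv2.resize(c[60:300,150:400],None,fx=3,fy=2.4,interpolation=cv2.INTER_CUBIC))
c=cv2.imread('pics/s25.png'); cv2.imwrite('pics/s25c.png',cv2.resize(c[110:220,190:300],None,fx=5,fy=5,interpolation=cv2.INTER_CUBIC))
E
```

```text
(no output)
```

View pics/w25c.png

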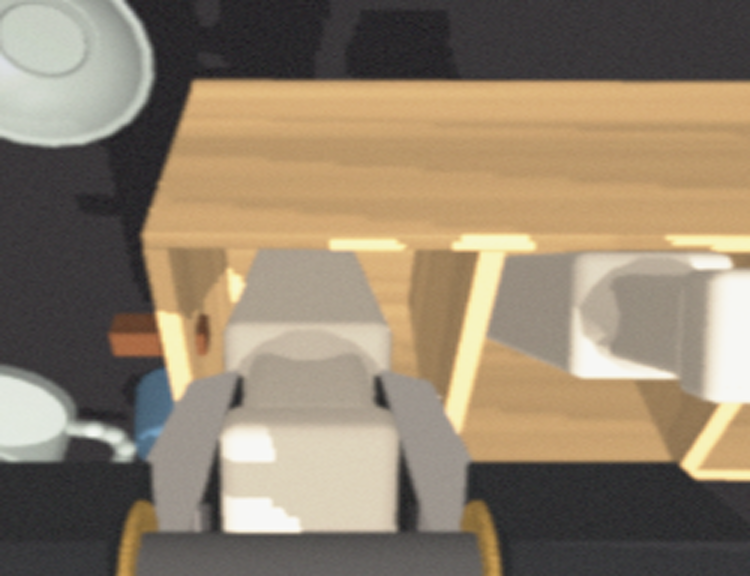

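View pics/s25c.png

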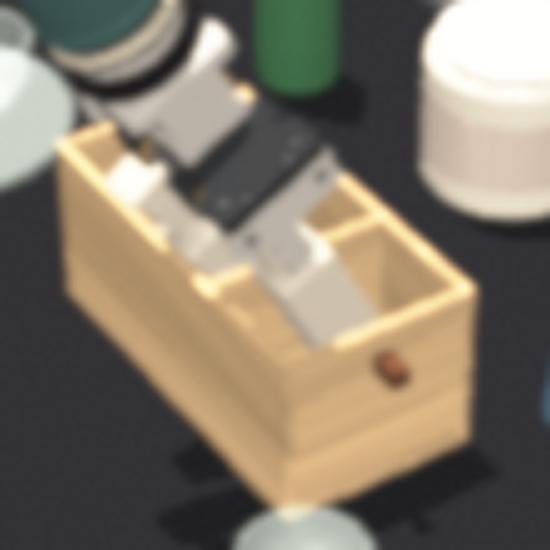

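Call:
send_rows(
  rows=[5.5, 0, 4, 0, 3.5, 0, 0.1, 6, 0, 3.5, 0, 3.5, 0, 0.1, 6, 0, 3, 0, 3.5, 0, 0.1, 6, 0, 2.5, 0, 3.5, 0, 0.1, 6.5, 0, 2, 0, 3.5, 0, 0.1, 6.5, 0, 1.5, 0, 3.5, 0, 0.1, 6.5, 0, 1, 0, 3.5, 0, 0.1, 6.5, 0, 0, 0, 3.5, 0, 0.1],
)

```text
time: 42.6
tool_pos: [0.6181, 0.1637, 0.1805]
ee_rot: [-3.139, 0.0, 1.59]
wrist_force: [0.4, 0.1, -3.4]
width: 0.0295
```

```bash
cat >> h.py <<'E'
def both(tag):
    o=get_obs(); save('wrist','w'+tag); save('side','s'+tag)
    T=Ro.from_euler('xyz',o['ee_rot']).as_matrix()
    print(o['time'],o['tool_pos'].round(4),'zax',T[:,2].round(3),'F',o['wrist_force'].round(1),o['wrist_torque'].round(2),o['width'].round(4))
    a=cv2.resize(cv2.imread(f'pics/s{tag}.png')[100:220,180:300],(390,390),interpolation=cv2.INTER_CUBIC)
    b=cv2.resize(cv2.imread(f'pics/w{tag}.png')[60:310,130:380],(390,390)); cv2.imwrite(f'pics/c{tag}.png',np.hstack([a,b]))
E
python3 - <<'E'
from h import *
both('26')
E
```

```text
Traceback (most recent call last):
  File "h.py", line 36, in both
    print(o['time'],o['tool_pos'].round(4),'zax',T[:,2].round(3),'F',o['wrist_force'].round(1),o['wrist_torque'].round(2),o['width'].round(4))
                                                                                                                          ^^^^^^^^^^^^^^^^
AttributeError: 'float' object has no attribute 'round'
```

```bash
sed -i "s/o\['width'\].round(4))/round(float(o['width']),4))/" h.py
python3 - <<'E'
from h import *
both('26')
E
```

```text
42.7 [0.6193 0.1633 0.1792] zax [-0.002 -0.001 -1.   ] F [-0.9  0.9 -3.8] [ 0.03  0.14 -0.04] 0.0297
```

View pics/c26.png

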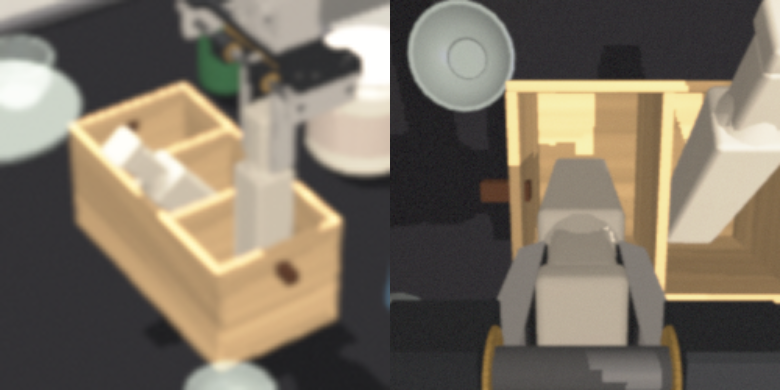

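Call:
send_rows(
  rows=[-2, 0, -5, 0, 0, 0, 0.1, -2, 0, -5, 0, 0, 0, 0.1, 0, 0, -4, 0, 0, 0, 0.1, 0, 0, -2, 0, 0, 0, 0.1, 0, 0, -1, 0, 0, 0, 0.1, 0, 0, -1, 0, 0, 0, 0.1, 0, 0, 0, 0, 0, 0, 0.1, 0, 0, 0, 0, 0, 0, 0.1],
)

```text
time: 43.8
tool_pos: [0.6146, 0.1636, 0.1634]
ee_rot: [3.141, -0.0, 1.589]
wrist_force: [-0.2, 0.4, -3.7]
width: 0.0296
```

Call:
send_rows(
  rows=[0, 0, -1, 0, 0, 0, 0.1, 0, 0, 0, 0, 0, 0, 0.1, 0, 0, -1, 0, 0, 0, 0.1, 0, 0, 0, 0, 0, 0, 0.1, 0, 0, 0, 0, 0, 0, 0.1, 0, 0, 0, 0, 0, 0, 0.1, 0, 0, 0, 0, 0, 0, 0.1, 0, 0, 0, 0, 0, 0, 0.1],
)

```text
time: 44.8
tool_pos: [0.6145, 0.1636, 0.1613]
ee_rot: [3.142, -0.0, 1.59]
wrist_force: [-0.1, 0.0, -3.6]
width: 0.0295
```

```bash
python3 - <<'E'
from h import *
both('27')
E
```

```text
44.8 [0.6145 0.1636 0.1613] zax [ 0.  0. -1.] F [-0.1  0.  -3.6] [ 0.02 -0.04 -0.06] 0.0295
```

View pics/c27.png

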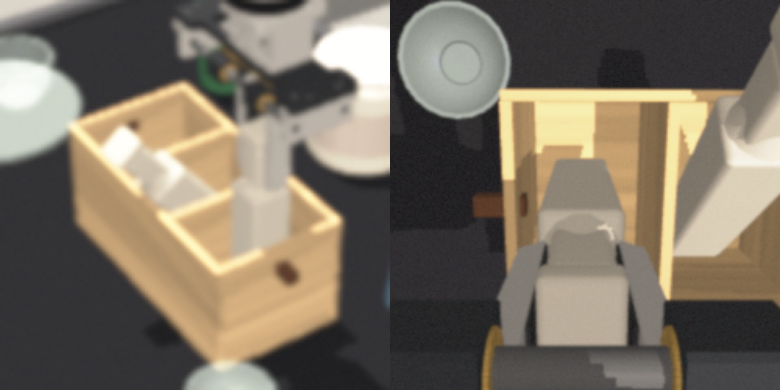

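Still fully hanging (−3.6 N); continue in 1 mm steps.

Call:
send_rows(
  rows=[0, 0, -1, 0, 0, 0, 0.1, 0, 0, 0, 0, 0, 0, 0.1, 0, 0, -1, 0, 0, 0, 0.1, 0, 0, 0, 0, 0, 0, 0.1, 0, 0, -1, 0, 0, 0, 0.1, 0, 0, 0, 0, 0, 0, 0.1, 0, 0, 0, 0, 0, 0, 0.1, 0, 0, 0, 0, 0, 0, 0.1],
)

```text
time: 45.9
tool_pos: [0.6151, 0.1636, 0.1601]
ee_rot: [3.139, -0.0, 1.59]
wrist_force: [-1.2, -1.1, 5.0]
width: 0.0301
```

Call:
send_rows(
  rows=[0, 0, -1, 0, 0, 0, 0.1, 0, 0, 0, 0, 0, 0, 0.1, 0, 0, -1, 0, 0, 0, 0.1, 0, 0, 0, 0, 0, 0, 0.1, 0, 0, 0, 0, 0, 0, 0.1, 0, 0, 0, 0, 0, 0, 0.1, 0, 0, 0, 0, 0, 0, 0.1, 0, 0, 0, 0, 0, 0, 0.1],
)

```text
time: 46.9
tool_pos: [0.6157, 0.1636, 0.1601]
ee_rot: [3.136, -0.001, 1.589]
wrist_force: [-2.1, -1.0, 9.6]
width: 0.0299
```

Call:
send_rows(
  rows=[0, 0, 2, 0, 0, 0, 0.1, 0, 0, 0, 0, 0, 0, 0.1, 0, 0, 0, 0, 0, 0, 0.5, 0, 0, 0, 0, 0, 0, 0.5, 0, 0, 0, 0, 0, 0, 0.55, 0, 0, 25, 0, 0, 0, 0.55, 0, 0, 40, 0, 0, 0, 0.55, 0, 0, 40, 0, 0, 0, 0.55],
)

```text
time: 47.9
tool_pos: [0.6142, 0.1636, 0.2635]
ee_rot: [-3.14, 0.0, 1.59]
wrist_force: [0.6, 0.4, 1.1]
width: 0.052
```

```bash
python3 - <<'E'
from h import *
both('28')
save('top','t28')
E
```

```text
47.9 [0.6142 0.1636 0.2635] zax [-0.002 -0.    -1.   ] F [0.6 0.4 1.1] [ 0.02  0.01 -0.03] 0.052
```

View pics/c28.png

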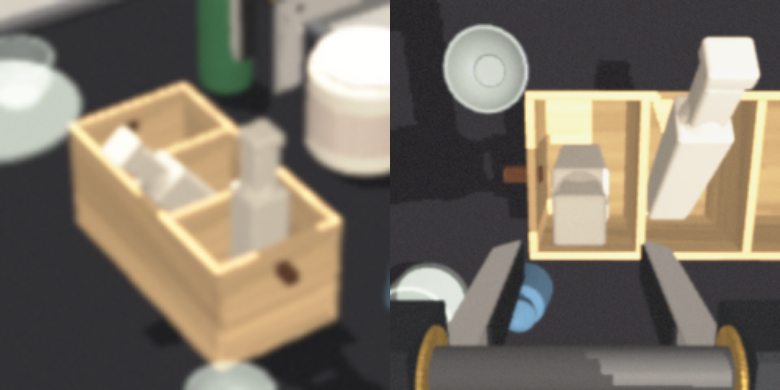

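Call:
send_rows(
  rows=[-10, 0, 40, 0, 0, 0, 0.6, -15, 14, 10, 0, -6, 0, 0.6, -20, 20, 0, 0, -8, 0, 0.6, -20, 20, 0, 0, -8, 0, 0.6, -22, 20, 0, 0, -8, 0, 0.6, -20, 12, -20, 0, -8, 0, 0.6, 0, 0, -40, 0, 0, 0, 0.6, 0, 0, -35, 0, 0, 0, 0.6],
)

```text
time: 49.05
tool_pos: [0.5052, 0.2496, 0.2137]
ee_rot: [2.482, 0.013, 1.588]
wrist_force: [0.2, 0.6, 0.1]
width: 0.0567
```

```bash
python3 - <<'E'
from h import *
both('29')
E
```

```text
49.05 [0.5052 0.2496 0.2137] zax [ 0.613 -0.    -0.79 ] F [0.2 0.6 0.1] [ 0.05  0.34 -0.01] 0.0567
```

View pics/c29.png

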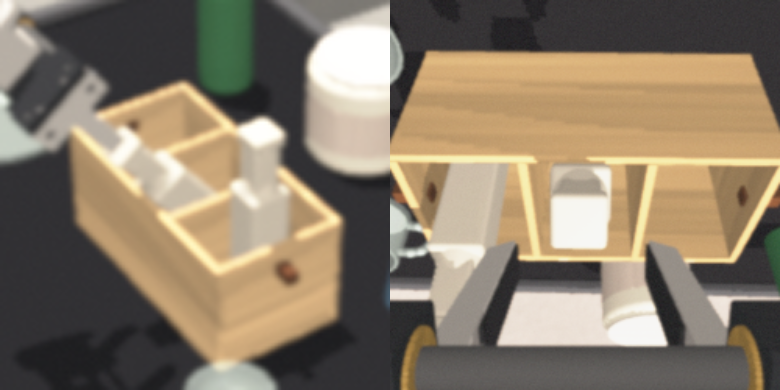

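Call:
send_rows(
  rows=[3, 0, -10, 0, 0, 0, 0.6, 9, 0, -13, 0, 0, 0, 0.6, 10, 0, -14, 0, 0, 0, 0.6, 10, 0, -13, 0, 0, 0, 0.6, 10, 0, -13, 0, 0, 0, 0.6, 7, 0, -8, 0, 0, 0, 0.6, 0, 0, 0, 0, 0, 0, 0.6, 0, 0, 0, 0, 0, 0, 0.6],
)

```text
time: 50.15
tool_pos: [0.5567, 0.2498, 0.1478]
ee_rot: [2.478, 0.011, 1.586]
wrist_force: [0.4, 0.2, 0.3]
width: 0.0566
```

```bash
python3 - <<'E'
from h import *
both('30')
E
```

```text
50.15 [0.5567 0.2498 0.1478] zax [ 0.616  0.    -0.788] F [0.4 0.2 0.3] [-0.    0.3   0.03] 0.0566
```

View pics/c30.png

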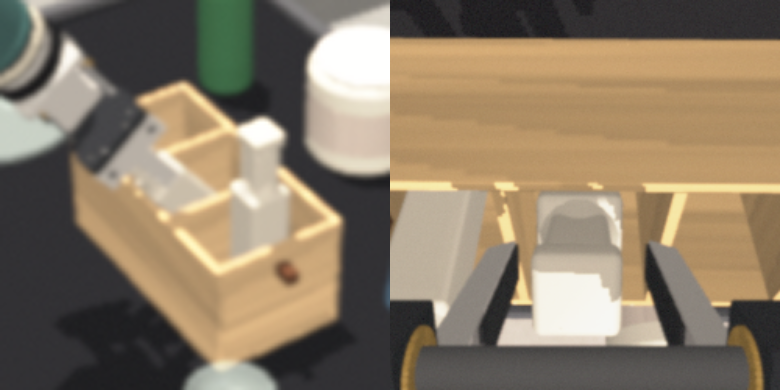

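Call:
send_rows(
  rows=[-1, 0, -4, 0, 0, 0, 0.6, -1, 0, -3, 0, 0, 0, 0.6, 0, 0, 0, 0, 0, 0, 0.6, 0, 0, 0, 0, 0, 0, 0.1, 0, 0, 0, 0, 0, 0, 0.1, 0, 0, 0, 0, 0, 0, 0.1, 0, 0, 0, 0, 0, 0, 0.1, 0, 0, 0, 0, 0, 0, 0.1],
)

```text
time: 51.25
tool_pos: [0.5546, 0.2496, 0.1404]
ee_rot: [2.478, 0.011, 1.586]
wrist_force: [-0.4, 0.1, 0.1]
width: 0.0297
```

Call:
send_rows(
  rows=[-2, 0, 3, 0, 0, 0, 0.1, -3, 0, 3, 0, 0, 0, 0.1, -3, 0, 4, 0, 0, 0, 0.1, 0, 0, 0, 0, 0, 0, 0.1, 6, 0, 4, 0, 2.5, 0, 0.1, 5, 0, 3.5, 0, 2.5, 0, 0.1, 5, 0, 3.5, 0, 2.5, 0, 0.1, 5, 0, 3, 0, 2.5, 0, 0.1],
)

```text
time: 52.25
tool_pos: [0.5661, 0.2495, 0.1626]
ee_rot: [2.659, 0.009, 1.587]
wrist_force: [0.2, 0.5, -1.8]
width: 0.0298
```

```bash
python3 - <<'E'
from h import *
both('31')
E
```

```text
52.25 [0.5661 0.2495 0.1626] zax [ 0.465 -0.    -0.886] F [ 0.2  0.5 -1.8] [0.02 0.54 0.03] 0.0298
```

View pics/c31.png

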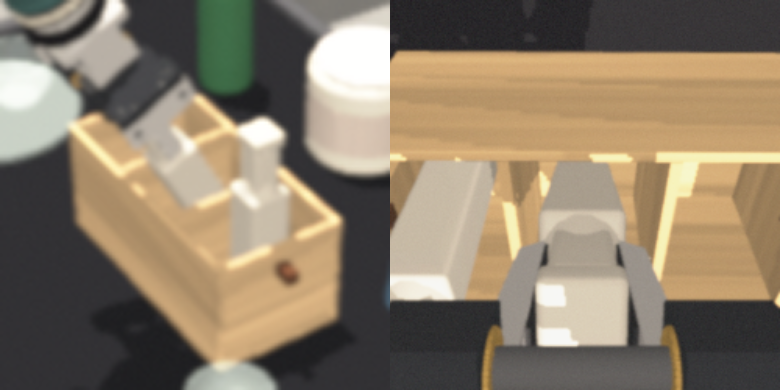

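Call:
send_rows(
  rows=[5.5, 0, 4, 0, 3.5, 0, 0.1, 6, 0, 3.5, 0, 3.5, 0, 0.1, 6, 0, 3, 0, 3.5, 0, 0.1, 6, 0, 2.5, 0, 3.5, 0, 0.1, 6.5, 0, 2, 0, 3.5, 0, 0.1, 6.5, 0, 1.5, 0, 3.5, 0, 0.1, 6.5, 0, 1, 0, 3.5, 0, 0.1, 6.5, 0, 0, 0, 3.5, 0, 0.1],
)

```text
time: 53.35
tool_pos: [0.6166, 0.2498, 0.1809]
ee_rot: [-3.139, 0.001, 1.59]
wrist_force: [0.1, -0.8, -4.3]
width: 0.0303
```

Call:
send_rows(
  rows=[-2, 0, -5, 0, 0, 0, 0.1, -2, 0, -5, 0, 0, 0, 0.1, 0, 0, -4, 0, 0, 0, 0.1, 0, 0, -2, 0, 0, 0, 0.1, 0, 0, -1, 0, 0, 0, 0.1, 0, 0, -1, 0, 0, 0, 0.1, 0, 0, 0, 0, 0, 0, 0.1, 0, 0, 0, 0, 0, 0, 0.1],
)

```text
time: 54.35
tool_pos: [0.6131, 0.2496, 0.1638]
ee_rot: [3.141, -0.0, 1.589]
wrist_force: [0.1, 0.3, -2.6]
width: 0.0296
```

```bash
python3 - <<'E'
from h import *
both('32')
E
```

```text
54.35 [0.6131 0.2496 0.1638] zax [ 0.  0. -1.] F [ 0.1  0.3 -2.6] [0.06 0.   0.  ] 0.0296
```

View pics/c32.png

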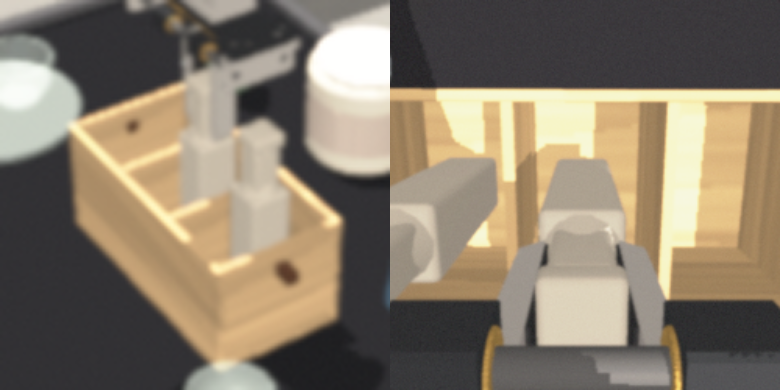

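Call:
send_rows(
  rows=[0, 0, -1, 0, 0, 0, 0.1, 0, 0, 0, 0, 0, 0, 0.1, 0, 0, -1, 0, 0, 0, 0.1, 0, 0, 0, 0, 0, 0, 0.1, 0, 0, -1, 0, 0, 0, 0.1, 0, 0, 0, 0, 0, 0, 0.1, 0, 0, -1, 0, 0, 0, 0.1, 0, 0, 0, 0, 0, 0, 0.1],
)

```text
time: 55.45
tool_pos: [0.6131, 0.2496, 0.1598]
ee_rot: [3.141, -0.0, 1.589]
wrist_force: [0.6, -0.8, -2.8]
width: 0.03
```

Call:
send_rows(
  rows=[0, 0, -1, 0, 0, 0, 0.1, 0, 0, 0, 0, 0, 0, 0.1, 0, 0, 0, 0, 0, 0, 0.1, 0, 0, 0, 0, 0, 0, 0.1, 0, 0, 0, 0, 0, 0, 0.1, 0, 0, 0, 0, 0, 0, 0.1, 0, 0, 0, 0, 0, 0, 0.1, 0, 0, 0, 0, 0, 0, 0.1],
)

```text
time: 56.45
tool_pos: [0.6134, 0.2498, 0.1598]
ee_rot: [3.14, -0.001, 1.59]
wrist_force: [-0.7, -0.0, 5.1]
width: 0.03
```

Contact with the floor. Release and retreat.

Call:
send_rows(
  rows=[0, 0, 1, 0, 0, 0, 0.1, 0, 0, 0, 0, 0, 0, 0.1, 0, 0, 0, 0, 0, 0, 0.5, 0, 0, 0, 0, 0, 0, 0.5, 0, 0, 0, 0, 0, 0, 0.55, 0, 0, 25, 0, 0, 0, 0.55, 0, 0, 40, 0, 0, 0, 0.55, 0, 0, 50, 0, 0, 0, 0.55],
)

```text
time: 57.45
tool_pos: [0.6124, 0.2494, 0.2742]
ee_rot: [-3.138, 0.001, 1.589]
wrist_force: [0.3, 0.6, 0.2]
width: 0.0516
```

Call:
send_rows(
  rows=[-10, -10, 40, 0, 0, 0, 0.55, -40, -20, 0, 0, 0, 0, 0.55, -50, -30, 0, 0, 0, 0, 0.55, -50, -40, 0, 0, 0, 0, 0.55, -40, -40, 0, 0, 0, 0, 0.55, -20, -20, 0, 0, 0, 0, 0.55, 0, 0, 0, 0, 0, 0, 0.55, 0, 0, 0, 0, 0, 0, 0.55],
)

```text
time: 58.45
tool_pos: [0.4047, 0.0909, 0.3147]
ee_rot: [3.141, -0.0, 1.59]
wrist_force: [0.1, -0.1, 0.0]
width: 0.0517
```

```bash
python3 - <<'E'
from h import *
both('33'); s=save('top','t33')
t0=cv2.imread('pics/top0.png')
for n in ['top0','t33']: pass
c=cv2.imread('pics/s33.png'); cv2.imwrite('pics/s33b.png',cv2.resize(c[90:370,160:512],None,fx=2.1,fy=2.1,interpolation=cv2.INTER_CUBIC))
E
```

```text
58.45 [0.4047 0.0909 0.3147] zax [ 0.  0. -1.] F [ 0.1 -0.1  0. ] [ 0.04  0.01 -0.03] 0.0517
```

View pics/s33b.png

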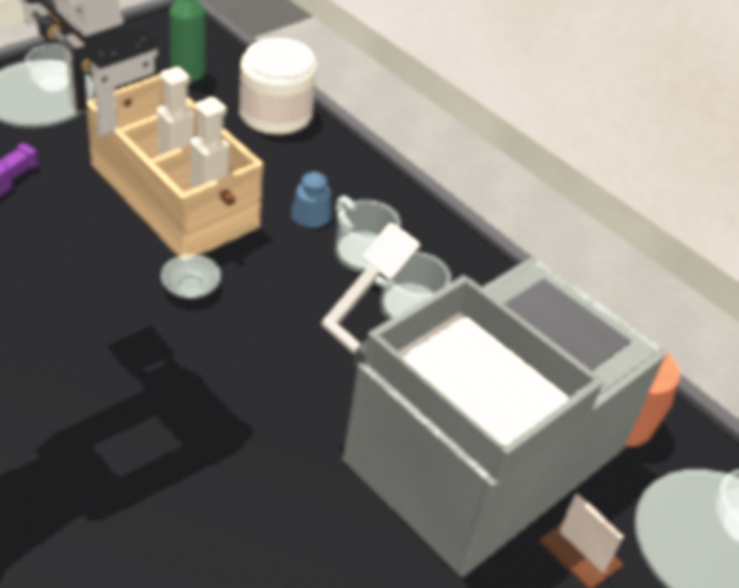

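View pics/t33.png

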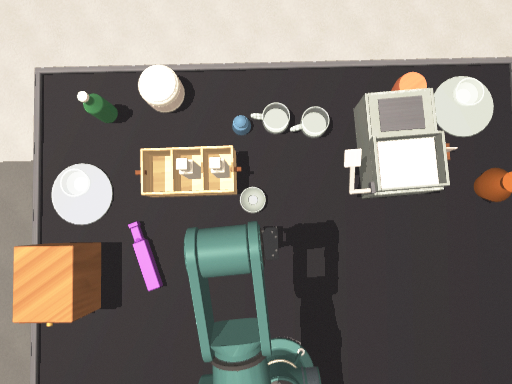

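```bash
python3 -c "
from bench import *
print(close_job())"
```

```text
the job is handed in; nothing more can be done
None
```

The lot is ready and the job is handed in; it reports no verdict, so the checks below are mine from the pictures.

- **Broken bottles:** I found four on the table and put them in the hopper two at a time. I pressed the lever twice, holding the flap at about 1 rad by my estimate for more than 1 s each time with about 10 N on the paddle, then let it spring shut. The last pictures show the hopper empty, the flap level, the paddle up and no broken bottle left on the table.
- **Sound bottles:** There were two, in the middle and the right-hand (-y) compartments; the third compartment was empty. I stood both upright on the crate floor without lifting them out. I felt the floor contact each time (about 10 N and 5 N), and the last side and top views show both vertical.
- **Other wares:** The dish, cups, figurine and purple bottle look unmoved.

**What did not agree:**
- The jaws closed to 30 mm rather than 26 mm, so they held the bottles by the stopper, not the neck. I tried once to grip lower on the first bottle, with the same result. Neither bottle slipped.
- The top and wrist cameras disagreed by about 5 mm on where the crate stands along x. I worked with a value in between.
- The pieces inside the closed box could only be seen through the open flap, so I did not measure where they lie.

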